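# Unload the glue press stack after curing

### The job

The glue on the laminated panel has cured: take the press stack apart from the top and put everything in its own place. First set the two steel weights on the cork pads, the round weight upright in the middle of the round pad and the square one in the middle of the square pad; then lay the wooden pressing bar in its holder, centred between the two end blocks; last lay the panel flat on the middle of the slatted drying rack, lengthwise along it. Do not knock over or shift the glue bottle or the sanding block, and leave everything released and lying still.

Things in the scene. Friction and masses are not known exactly. Their poses are not given: they have to be found in the camera images.
- round_weight_center (a point): Centre (half-way up) of the round weight: a loose plain bright steel cylinder standing upright, 50 mm diameter, 44 mm tall, about 0.5 to 0.85 kg. At the start it stands on one half of the pressing bar, near 38 mm from the bar's middle. z axis = its axis, up.
- square_weight_center (a point): Centre (half-way up) of the square weight: a loose plain bright steel block, 42 x 42 mm in plan, 44 mm tall, about 0.45 to 0.75 kg. At the start it stands on the other half of the bar, with about 30 mm of space between the two weights. x and y axes normal to its side faces, z up.
- bar_center (a point): Centre (half-way up) of the pressing bar: a loose brown wooden bar, 140 mm long (its y axis), 40 mm wide (x), 30 mm high (z), 0.12 kg. At the start it lies lengthwise on the panel and carries both weights.
- panel_center (a point): Centre (half-way up) of the glued panel: a loose plywood lamination with dark glue lines on its edges, 150 mm long (its y axis), 64 mm wide (x), 28 mm thick (z), about 0.14 to 0.24 kg. At the start it lies on a fixed white board (110 x 180 mm, 12 mm thick) on the table, under the bar. So the panel's top is 40 mm, the bar's top 70 mm and the weights' tops 114 mm above the table. Nothing is stuck to anything.
- round_pad_top (a point): Centre of the top face of the round cork pad, a fixed flat disc 80 mm in diameter, 8 mm thick, on the table, no rim.
- square_pad_top (a point): Centre of the top face of the square cork pad, a fixed flat plate 80 x 80 mm, 8 mm thick, on the table, no rim.
- bar_holder_top (a point): Middle of the bearing face of the bar holder: a fixed grey-painted base 200 mm long (its y axis) and 70 mm wide (x), whose top is 10 mm above the table, with a brown wooden end block at each end, 16 mm long, 60 mm wide, standing 20 mm above the base; 164 mm is clear between the blocks (12 mm to spare at each end of the bar); the long sides are open.
- drying_rack_top (a point): Middle of the bearing face of the drying rack: a fixed low wooden rack, 180 mm long (its y axis), 94 mm wide (x), with five light slats running across it (along x), their tops 18 mm above the table; no rim.
- glue_center (a point): Half-way up the glue bottle, a loose white round bottle with an orange cap standing upright on the table, 48 mm diameter, 130 mm tall. Bystander: leave it where it is.
- sander_center (a point): Centre of the sanding block, a loose dark rubber block 60 x 100 x 26 mm high lying on the table. Bystander: leave it where it is.
Things that resemble listed ones, but are neither listed nor needed, are in the scene too. Leave any green look-alike of the part that bears panel_center alone.

How it is judged (in metres and radians):
On the way, in this order (a step that is already met when the one before it is completed fails the run):
1. both weights stand released on their own pads, the bar and panel still in the stack (horizontal distance between round_weight_center and round_pad_top below 0.015 m and z of round_weight_center in the frame of round_pad_top between 0.018 and 0.027 m and angle between each of round_weight_center, square_weight_center's own z axis and vertical below 0.08 rad and horizontal distance between square_weight_center and square_pad_top below 0.015 m and z of square_weight_center in the frame of square_pad_top between 0.018 and 0.027 m and contact force between the fingers and round_weight below 0.3 N and contact force between the fingers and square_weight below 0.3 N and distance of each of bar_center, panel_center from where it was at the start of the episode below 0.04 m), for 0.2 s.
2. then the pressing bar lies released in its holder, the panel still on its board (horizontal distance between round_weight_center and round_pad_top below 0.015 m and z of round_weight_center in the frame of round_pad_top between 0.018 and 0.027 m and angle between each of round_weight_center, square_weight_center, bar_center's own z axis and vertical below 0.08 rad and horizontal distance between square_weight_center and square_pad_top below 0.015 m and z of square_weight_center in the frame of square_pad_top between 0.018 and 0.027 m and horizontal distance between bar_center and bar_holder_top below 0.015 m and z of bar_center in the frame of bar_holder_top between 0.011 and 0.02 m and angle between the y axis of bar_center and the y axis of bar_holder_top, either way round below 0.2 rad and contact force between the fingers and bar below 0.3 N and distance of panel_center from where it was at the start of the episode below 0.04 m), for 0.2 s.
At the end, for the whole second after the job is handed in: Round weight on the round pad, square weight on the square pad, bar in its holder between the end blocks, panel on the drying rack: each upright or flat, within 15 mm of the place's middle, bar and panel within 0.2 rad of its length; all released and at rest (horizontal distance between round_weight_center and round_pad_top below 0.015 m and z of round_weight_center in the frame of round_pad_top between 0.018 and 0.027 m and angle between each of round_weight_center, square_weight_center, bar_center, panel_center's own z axis and vertical below 0.08 rad and horizontal distance between square_weight_center and square_pad_top below 0.015 m and z of square_weight_center in the frame of square_pad_top between 0.018 and 0.027 m and horizontal distance between bar_center and bar_holder_top below 0.015 m and z of bar_center in the frame of bar_holder_top between 0.011 and 0.02 m and angle between the y axis of bar_center and the y axis of bar_holder_top, either way round below 0.2 rad and horizontal distance between panel_center and drying_rack_top below 0.015 m and z of panel_center in the frame of drying_rack_top between 0.01 and 0.019 m and angle between the y axis of panel_center and the y axis of drying_rack_top, either way round below 0.2 rad and linear speed of each of round_weight, square_weight, bar, panel below 0.02 m/s); the robot touches nothing.
It fails at once if the glue bottle is knocked over or shifted by more than 40 mm (angle between glue_center's own z axis and vertical above 0.4 rad or distance of glue_center from where it was at the start of the episode above 0.04 m).
It fails at once if the sanding block is shifted by more than 40 mm (distance of sander_center from where it was at the start of the episode above 0.04 m).
It fails at once if a weight is tipped over (angle between any of round_weight_center, square_weight_center's own z axis and vertical above 0.8 rad).
It also fails if it takes over 114 s, if anything falls off the work surface, if the arm or the gripper's body presses on something with over 40 N, if the wrist force passes 120 N, or if a joint passes its speed limit or range.

### The arm

A 6-joint arm with a two-finger parallel gripper is mounted at the origin on the work surface. World frame = base frame: x ahead of the robot, y to its left, z up, the work surface at z = 0. Lengths are in mm, angles in degrees, forces in N, time in s.
With the tool pointing down it reaches from about 300 to 850 mm from the base axis. Payload 4.2 kg.
Tool frame: the origin (TCP) lies midway between the tips of the shut fingers; the grasp point (between the pads) lies 19 mm behind it; x points along the fingers, y is the direction in which the jaws open and shut, and the axes are right-handed (so a half turn about x gives the same grasp; the last joint's range is limited). The gripper opens to 91 mm and grips with 3 to 60 N. Pads are 32 mm wide; open, the fingers measure 118 mm over their backs; the gripper's body (76 mm by 178 mm) begins 60 mm behind the grasp point.
Start: joints at [71.391, 18.312, 89.639, -0, 72.044, -1.146], TCP at [172.561, 548.512, 213.976] pointing down, gripper open.
Joint ranges: [-177.97, 177.97], [-48.28, 115.42], [12.27, 149.76], [-77.06, 257.06], [2.81, 150.46], [-146.56, 146.56]. Speed limits (degrees/s): [147.25, 147.25, 180, 180, 180, 180].

### API

Orientations are given as [roll, pitch, yaw] about the fixed x, y, z axes, in that order (R = Rz(yaw) Ry(pitch) Rx(roll)).
In Python, from workcell import * gives the robot as it stands.
- The arm moves only by the shell command python3 -m handwheel 'ROWS' [FORCE]. ROWS is a JSON object of lists of equal length, an entry for each row: "gripper": the closure, from 0 (fully open) to 1 (shut); "offset": the shift along the tool's x, y, z in mm, a list of three; "rot": the turn, a rotation vector about the tool's x, y, z in degrees, a list of three. A call has 1 to 5 rows; each row is the pose to reach, as a shift and turn from the pose commanded when the call began, along the tool's axes at that moment; what a row does not reach only later rows make up. A row lasts 1/12 s, in which the tool goes at most 41.7 mm and 7.16 degrees, less where a joint would pass 70% of its speed; a pose out of reach is approached as far as the arm can. A call with a gripper value outside its range is refused whole. The fingers move at their own pace and stop on an object; FORCE is the grip in N (left out, the last holds). Time passes only in rows, so rows that repeat a pose let the fingers close. It gives the time, the measured TCP pose, the force and the opening at its end, in the units of the state.
- state(): the state, without advancing time (a new reading comes with each control period).
- grab_frame(name): name is "side" or "top"; returns the picture (420x560x3 uint8, red, green, blue); there is no depth.
- camera_params(name): a dict with "fx", "fy", "cx", "cy" (pixels), "position" and "attitude" of the camera in the world. Camera axes: x right, y up, looking along -z (the intrinsics and any distortion apply to the point x, -y, -z); pixel columns grow to the right and rows downward; lengths in mm; the calibration is good to about 2 mm. A picture is of the moment at which its call begins. camera_params takes no time and is no camera call.
- job_done(): hands the job in, once; it reports no verdict.
The state is a dict: "time_s": time; "qpos": joint angles; "qvel": joint speeds; "effort": joint torques, N m; "ee_pos": TCP position; "ee_rot": TCP orientation; "force": force on the tool from outside, world axes, zero at the start; "torque": the same for the moment, N m; "gripper_width": finger opening in mm.
Only numpy, scipy, OpenCV 4.12 (cv2) and the standard library are available. Lean on these libraries where they do the work, as an engineer would, in place of code of your own. Each camera call takes 0.05 s, during which the arm holds its last target.

## Working session

There is one attempt and no reset: what is moved stays moved. The work goes in short steps, Python scripts to look and compute and a shell command to move; the robot and the scene stay as the last step left them, time stands still between calls to the robot, and variables do not carry over. Pictures are saved under pics/ and viewed, and the job is handed in when it is done.

```bash
mkdir -p pics; ls
python3 - <<'E'
from workcell import *
import cv2
print(state())
for n in("side","top"):
    print(n,camera_params(n))
    cv2.imwrite(f"pics/{n}0.png",grab_frame(n)[:,:,::-1])
E
```

```text
pics
{'time_s': 0.0, 'qpos': array([ 7.13916055e+01,  1.83501748e+01,  8.97051257e+01,  1.94149282e-04,
        7.20426120e+01, -1.14466728e+00]), 'qvel': array([-0.00653821, -0.04290914, -0.05259746,  0.03551942, -0.02489381,
        0.04769834]), 'effort': array([ 1.54043883e-03, -4.12476075e+01, -2.31976193e+01,  7.29674287e-02,
        4.58948000e-02, -1.24849171e-04]), 'ee_pos': array([172.38848408, 548.03631973, 213.14364339]), 'ee_rot': array([ -91.25268374,   89.90208733, -108.71647095]), 'force': array([ 0.7832885 , -0.55244685,  0.08926865]), 'torque': array([-0.03670367,  0.01279008,  0.03590596]), 'gripper_width': 91.39179905797621}
side {'fx': 478.9635145303735, 'fy': 478.9635145303735, 'cx': 278.92397126093636, 'cy': 209.74703343867554, 'position': array([ 383.88931635, -834.00935129,  775.07352329]), 'attitude': array([51.99646736, -1.18174284, -5.05976688])}
top {'fx': 437.82024111098855, 'fy': 437.82024111098855, 'cx': 283.23214757438683, 'cy': 209.74036723574318, 'position': array([ 407.63192437,   60.58947251, 1017.03081903]), 'attitude': array([  4.70162802,  -1.51807594, -89.28541118])}
```

View pics/top0.png

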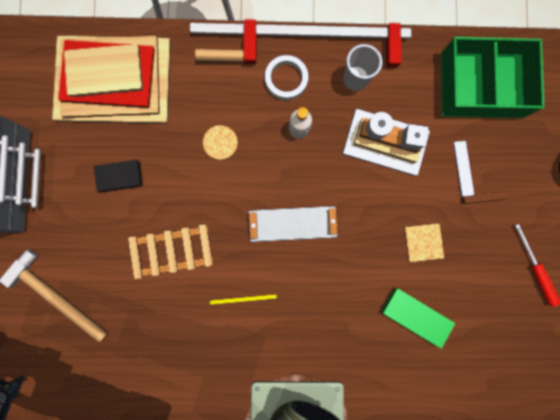

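View pics/side0.png

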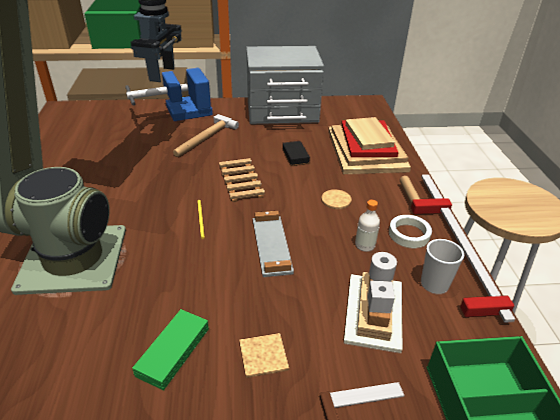

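The top view shows the stack on its white board at about (388,138): the round weight at (381,122) and the square weight at (417,135). The other parts are at:
- round pad (220,142)
- square pad (425,242)
- holder (293,224)
- rack (171,252)
- glue bottle (300,124)
- sanding block (118,176)

Look-alikes for each part:
- **Panel:** the green block (419,318) and the ply/red sheets pile (110,75). My choice is the ply with glue lines under the bar (388,148).
- **Weights:** the grey cup (362,66) and the white ring (286,77).
- **Bar:** the clamp handle (218,56) and the white strip (464,168).

I'll check these in a close crop.

```bash
cat > h.py <<'E'
import numpy as np, cv2
from scipy.spatial.transform import Rotation as Ro
from workcell import *
def cam(n):
    p=camera_params(n); R=Ro.from_euler('xyz',p['attitude'],degrees=True).as_matrix()
    return p,R
def ray(n,u,v):
    p,R=cam(n); d=np.array([(u-p['cx'])/p['fx'],-(v-p['cy'])/p['fy'],-1.]); return np.array(p['position']),R@d
def plane(n,u,v,z):
    o,d=ray(n,u,v); return (o+d*(z-o[2])/d[2])
def proj(n,P):
    p,R=cam(n); q=(np.atleast_2d(P)-p['position'])@R
    return np.c_[p['cx']+p['fx']*q[:,0]/-q[:,2], p['cy']-p['fy']*q[:,1]/-q[:,2]]
def tri(u1,u2):
    o1,d1=ray('top',*u1);o2,d2=ray('side',*u2)
    s=np.linalg.lstsq(np.c_[d1,-d2],o2-o1,rcond=None)[0]
    a=o1+d1*s[0];b=o2+d2*s[1]; return (a+b)/2,np.linalg.norm(a-b)
def crop(img,x0,y0,w,h,k,f):
    cv2.imwrite(f,cv2.resize(img[y0:y0+h,x0:x0+w],None,fx=k,fy=k,interpolation=cv2.INTER_CUBIC))
E
python3 - <<'E'
from h import *
t=cv2.imread('pics/top0.png');s=cv2.imread('pics/side0.png')
crop(t,335,95,110,85,7,'pics/c_top.png'); crop(s,335,240,80,110,5,'pics/c_side.png')
# check base origin projection & z
print(proj('top',[[0,0,0],[500,0,0]]))
E
```

```text
[[295.96543097 428.56684453]
 [298.12242561 206.38756873]]
```

View pics/c_top.png

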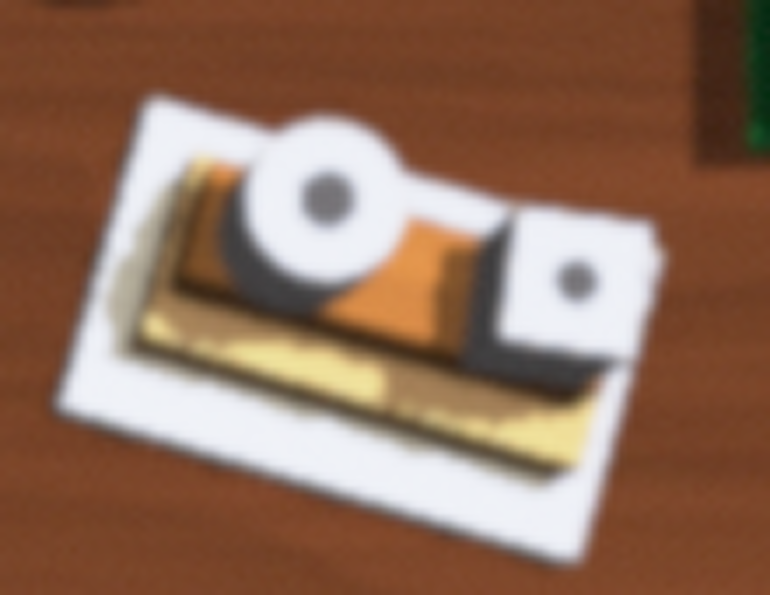

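View pics/c_side.png

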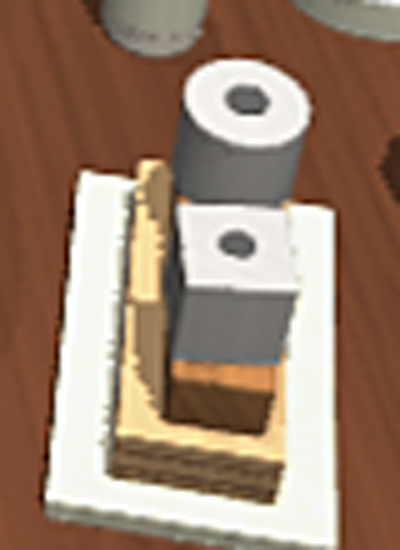

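The crop confirms the choice: a plywood panel with dark glue lines under a brown bar, carrying a round and a square steel weight. Their top marks are at about (381.9,123.3) and (417.4,135.1). Next I'll measure everything.

```bash
cat > meas.py <<'E'
from h import *
im={'top':cv2.imread('pics/top0.png'),'side':cv2.imread('pics/side0.png')}
def blob(n,roi,f):
    x,y,w,h=roi; c=im[n][y:y+h,x:x+w]; k=4
    c=cv2.resize(c,None,fx=k,fy=k,interpolation=cv2.INTER_CUBIC)
    hsv=cv2.cvtColor(c,cv2.COLOR_BGR2HSV).astype(int)
    m=f(hsv[...,0],hsv[...,1],hsv[...,2]).astype(np.uint8)
    m=cv2.morphologyEx(m,cv2.MORPH_CLOSE,np.ones((7,7),np.uint8))
    cs,_=cv2.findContours(m,cv2.RETR_EXTERNAL,cv2.CHAIN_APPROX_NONE)
    b=max(cs,key=cv2.contourArea)[:,0,:].astype(float)
    return (b+.5)/k-.5+[x,y]
def onplane(n,px,z): return np.array([plane(n,u,v,z)[:2] for u,v in px])
def rect(P): 
    r=cv2.minAreaRect(P.astype(np.float32)); return r
def area_c(P):
    m=cv2.moments(P.astype(np.float32).reshape(-1,1,2)); return np.array([m['m10']/m['m00'],m['m01']/m['m00']])
E
python3 - <<'E'
from meas import *
mk=lambda H,S,V:(V<150)&(S<60)
# marks on weights
a={}
for nm,n,roi in [('round','top',(375,117,14,13)),('round','side',(378,254,14,12)),('sq','top',(411,130,12,11)),('sq','side',(376,283,13,11))]:
    b=blob(n,roi,lambda H,S,V:V<170); a[nm,n]=area_c(b); print(nm,n,a[nm,n],plane(n,*a[nm,n],114)[:2], np.ptp(b,axis=0))
for nm in('round','sq'): print(nm,tri(a[nm,'top'],a[nm,'side']))
cork=lambda H,S,V:(H>12)&(H<28)&(S>60)&(V>150)
for nm,n,roi in [('rpad','top',(195,118,50,50)),('rpad','side',(315,184,45,30)),('spad','top',(398,216,54,54)),('spad','side',(232,328,64,55))]:
    P=onplane(n,blob(n,roi,cork),8); print(nm,n,area_c(P),rect(P))
E
```

```text
round top [381.33380682 122.98484848] [ 669.56305904 -167.8841556 ] [6.5  6.25]
round side [383.97123016 259.61097884] [ 666.79229664 -165.90524624] [8.75 5.75]
sq top [416.96454973 134.7046371 ] [ 645.76542737 -243.64605647] [4.25 4.5 ]
sq side [382.02118644 288.43352754] [ 642.98313834 -241.45223476] [7.25 5.25]
round (array([ 667.63630581, -167.2276216 ,  115.58986081]), np.float64(2.8312565463588975))
sq (array([ 643.83218793, -242.78202537,  115.73359324]), np.float64(2.8702213796197564))
rpad top [648.04760214 185.10050808] ((647.9430541992188, 184.87939453125), (82.81971740722656, 82.75943756103516), 77.86925506591797)
rpad side [645.02357238 185.38809648] ((644.6918334960938, 185.9521942138672), (82.04847717285156, 80.84736633300781), 51.29792785644531)
spad top [ 420.55735316 -293.34464605] ((420.40447998046875, -293.3879089355469), (84.47134399414062, 84.03816223144531), 7.078520774841309)
spad side [ 418.23897972 -291.56261804] ((418.28607177734375, -292.1194152832031), (81.84749603271484, 84.1539306640625), 7.2144646644592285)
```

Run:
```python
from meas import *
def long_axis(r):
    pts=cv2.boxPoints(r); e=[pts[1]-pts[0],pts[2]-pts[1]]; v=max(e,key=np.linalg.norm); a=np.degrees(np.arctan2(v[1],v[0]))%180
    return round(a,1)
# holder incl blocks
# board
P={}
for n,roi,sz in [('top',(340,106,96,72),0),('side',(342,270,66,82),0)]:
    b=blob(n,roi,lambda H,S,V:((S<45)&(V>150))); p=onplane(n,b,12); r=rect(p); print('board',n,np.round(r[0],1),np.round(r[1],1),long_axis(r))
for n,roi in [('top',(244,200,98,46)),('side',(250,205,48,75))]:
    b=blob(n,roi,lambda H,S,V:((S<60)&(V>110))); p=onplane(n,b,10); r=rect(p); print('holder base grey',n,np.round(r[0],1),np.round(r[1],1),long_axis(r))
for n,roi in [('top',(125,220,92,62)),('side',(215,154,52,50))]:
    b=blob(n,roi,lambda H,S,V:((V>120)&(S>70))); p=onplane(n,b,18); r=rect(p); print('rack',n,np.round(r[0],1),np.round(r[1],1),long_axis(r))
for n,roi in [('top',(288,105,28,36)),('side',(352,198,34,56))]:
    b=blob(n,roi,lambda H,S,V:(H<18)&(S>180)&(V>190)); print('cap',n,area_c(b))
    
print('glue cap', tri(area_c(blob('top',(288,105,28,36),lambda H,S,V:(H<25)&(S>180)&(V>190))),area_c(blob('side',(352,198,34,56),lambda H,S,V:(H<25)&(S>180)&(V>190)))))
b=blob('top',(410,115,25,40),lambda H,S,V:(S<40)&(V>200)); 
t=im['top']
crop(t,240,196,106,60,7,'pics/c_hold.png'); crop(t,120,215,105,72,7,'pics/c_rack.png')
crop(im['side'],205,145,105,140,5,'pics/c_hs.png')
```

```text
board top [ 660.2 -207. ] [183.8 123.9] 74.1Traceback (most recent call last):
  File "<stdin>", line 9, in <module>
  File "meas.py", line 12, in onplane
    def onplane(n,px,z): return np.array([plane(n,u,v,z)[:2] for u,v in px])
                                          ~~~~~^^^^^^^^^
  File "h.py", line 10, in plane
    o,d=ray(n,u,v); return (o+d*(z-o[2])/d[2])
        ~~~^^^^^^^
  File "h.py", line 8, in ray
    p,R=cam(n); d=np.array([(u-p['cx'])/p['fx'],-(v-p['cy'])/p['fy'],-1.]); return np.array(p['position']),R@d
        ~~~^^^
  File "h.py", line 5, in cam
    p=camera_params(n); R=Ro.from_euler('xyz',p['attitude'],degrees=True).as_matrix()
ValueError: time passes only in moves, steps and waits
```

Too many `camera_params` calls in one script, so I'll cache them.

```bash
python3 - <<'E'
s=open('h.py').read()
s=s.replace("def cam(n):\n    p=camera_params(n); R","_C={}\ndef cam(n):\n    if n in _C: return _C[n]\n    p=camera_params(n); R").replace("    return p,R","    _C[n]=(p,R)\n    return p,R")
open('h.py','w').write(s)
E
python3 - <<'E'
from meas import *
def long_axis(r):
    pts=cv2.boxPoints(r); e=[pts[1]-pts[0],pts[2]-pts[1]]; v=max(e,key=np.linalg.norm); a=np.degrees(np.arctan2(v[1],v[0]))%180
    return round(a,1)
for n,roi,z,nm,f in [('top',(340,106,96,72),12,'board',lambda H,S,V:((S<45)&(V>150))),('side',(342,270,66,82),12,'board',lambda H,S,V:((S<45)&(V>150))),
 ('top',(244,200,98,46),10,'holdgrey',lambda H,S,V:((S<60)&(V>110))),('side',(250,205,48,75),10,'holdgrey',lambda H,S,V:((S<60)&(V>110))),
 ('top',(125,220,92,62),18,'rack',lambda H,S,V:((V>120)&(S>70))),('side',(215,154,52,50),18,'rack',lambda H,S,V:((V>120)&(S>70)))]:
    b=blob(n,roi,f); p=onplane(n,b,z); r=rect(p); print(nm,n,np.round(r[0],1),np.round(r[1],1),long_axis(r))
o=lambda H,S,V:(H<25)&(S>180)&(V>190)
print('glue cap', tri(area_c(blob('top',(288,105,28,36),o)),area_c(blob('side',(352,198,34,56),o))))
t=im['top']
crop(t,240,196,106,60,7,'pics/c_hold.png'); crop(t,120,215,105,72,7,'pics/c_rack.png')
crop(im['side'],205,145,105,140,4,'pics/c_hs.png')
E
```

```text
board top [ 660.2 -207. ] [183.8 123.9] 74.1
board side [ 651.2 -206.9] [187.5 111.3] 74.1
holdgrey top [459.5  13.2] [ 74.5 201.6] 93.7
holdgrey side [457.2  13.2] [ 72.2 202.3] 93.8
rack top [394.3 288.2] [139.2 207.1] 90.8
rack side [390.9 290.3] [145.4 250.9] 91.0
glue cap (array([683.44093378,   1.88125107, 129.90558776]), np.float64(3.3505926527194276))
```

View pics/c_hold.png

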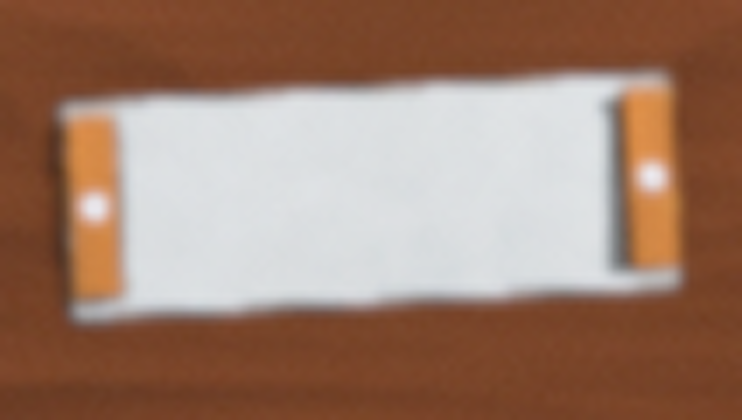

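View pics/c_rack.png

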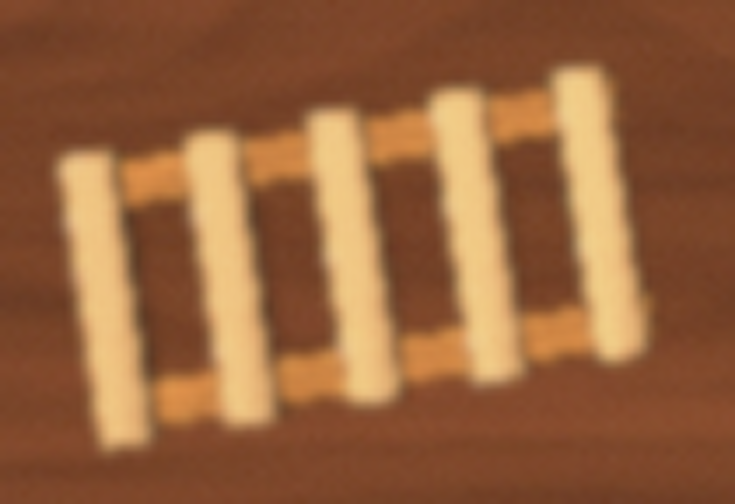

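View pics/c_hs.png

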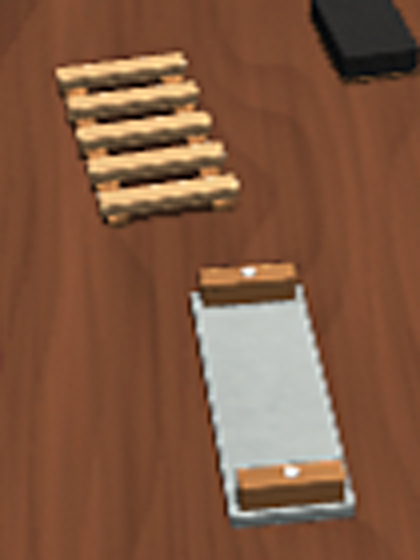

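Holder, pads and weights agree between views to about 3 mm in x, so I'll average them. I'll refine the rack and the square weight's yaw, then set up a planning helper.

```bash
cat > plan.py <<'E'
import sys
from h import *
def Rt():
    return Ro.from_euler('xyz',state()['ee_rot'],degrees=True).as_matrix()
if __name__=='__main__':
    s=state(); R=Ro.from_euler('xyz',s['ee_rot'],degrees=True).as_matrix(); p=s['ee_pos']
    az=np.degrees(np.arctan2(R[1,1],R[0,1]))
    print('t %.2f'%s['time_s'],'pos',np.round(p,1),'jaw az %.1f'%az,'tilt %.2f'%np.degrees(np.arccos(-R[2,0])),'tool y',np.round(R[:,1],2),'z',np.round(R[:,2],2),'w %.1f'%s['gripper_width'],'F',np.round(s['force'],1),'q',np.round(s['qpos'],0))
    if len(sys.argv)>1:
        a=list(map(float,sys.argv[1:])); t=np.array(a[:3]); 
        print('offset',np.round(R.T@(t-p),1))
        if len(a)>3:
            d=(a[3]-az+90)%180-90; print('rot about tool x',round(-d,1))
E
python3 - <<'E'
from meas import *
for n,roi,T in [('top',(120,215,105,72),150),('side',(215,154,56,50),130)]:
    x,y,w,h=roi; c=cv2.resize(im[n][y:y+h,x:x+w],None,fx=4,fy=4,interpolation=cv2.INTER_CUBIC)
    hsv=cv2.cvtColor(c,cv2.COLOR_BGR2HSV).astype(int)
    m=((hsv[...,2]>T)&(c[...,1]>0.62*c[...,2])).astype(np.uint8)
    cs,_=cv2.findContours(m,cv2.RETR_EXTERNAL,cv2.CHAIN_APPROX_NONE)
    cs=[q for q in cs if cv2.contourArea(q)>300]; print(n,len(cs),[cv2.contourArea(q) for q in cs])
    p=onplane(n,(np.vstack(cs)[:,0]+.5)/4-.5+[x,y],18); r=rect(p); print(r)
    for q in cs:
        pp=onplane(n,(q[:,0]+.5)/4-.5+[x,y],18); rr=rect(pp); print('  slat',np.round(rr[0],1),np.round(rr[1],1),round(rr[2],1))
b=blob('top',(405,122,28,27),lambda H,S,V:(S<60)&(V>190)); p=onplane('top',b,114); print('sq top',area_c(p),rect(p))
b=blob('top',(366,108,32,31),lambda H,S,V:(S<60)&(V>190)); p=onplane('top',b,114); print('rd top',area_c(p),rect(p))
# holder dots
for n,roi in [('top',(248,220,12,12)),('top',(328,216,12,12))]:
    b=blob(n,roi,lambda H,S,V:(S<90)&(V>180)); print(n,plane(n,*area_c(b),30)[:2])
E
python3 plan.py 668 -167 214 -16
```

```text
top 1 [51708.5]
((392.472900390625, 289.5447082519531), (98.63849639892578, 181.63739013671875), 10.654784202575684)
  slat [392.5 289.5] [ 98.6 181.6] 10.7
side 5 [2657.0, 2479.5, 2249.5, 2149.0, 1923.0]
((390.689453125, 290.7646789550781), (98.43251037597656, 183.3001251220703), 10.483658790588379)
  slat [404.5 216.5] [98.3 32.3] 10.2
  slat [397.4 255.8] [97.4 32.3] 10.2
  slat [389.9 294.8] [98.2 32. ] 10.4
  slat [383.3 333.9] [97.  32.1] 10.7
  slat [376.2 369.1] [98.4 24. ] 10.3
sq top [ 645.75750321 -243.81899244] ((643.24609375, -240.03297424316406), (53.29435348510742, 47.90180969238281), 80.17514038085938)
rd top [ 670.63917328 -167.46443558] ((669.3214111328125, -168.3502197265625), (48.64444351196289, 67.62775421142578), 0.2779691815376282)
top [453.25014089  95.78695549]
top [465.68289869 -76.96257416]
t 0.10 pos [172.4 548.1 213.2] jaw az 72.5 tilt 0.09 tool y [ 0.3   0.95 -0.  ] z [ 0.95 -0.3  -0.  ] w 91.3 F [-0.   0.4 -0.3] q [71. 18. 90. -0. 72. -1.]
offset [   0.  -533.4  687.3]
rot about tool x 88.5
```

Measured targets, averaging both views (mm and degrees):

| Item | Position / direction |
|---|---|
| Rack | (391.7, 290), axis 100.5° |
| Holder | about (458.4, 13), axis 93.8° |
| Round pad | (646.5, 185.2) |
| Square pad | (419.4, -292.5) |
| Round weight | (668, -167) |
| Square weight | (644.4, -242.7) |

The sizes match the description. Moving now.

```bash
python3 -m handwheel '{"gripper":[0,0,0,0,0],"offset":[[0,-20,26],[0,-45,58],[0,-70,90],[0,-95,122],[0,-120,154]],"rot":[[4,0,0],[8,0,0],[12,0,0],[16,0,0],[20,0,0]]}' 40; python3 plan.py 668 -167 214 -16
python3 - <<'E'
from meas import *
k=7;c=lambda L,x0,y0,k:[((u+.5)/k-.5+x0,(v+.5)/k-.5+y0) for u,v in L]
p=onplane('top',c([(513,205),(655,225),(632,360),(500,345)],335,95,7),114); print(np.round(p,1),p.mean(0))
p=onplane('side',c([(178,206),(286,210),(298,290),(184,282)],335,240,5),114); print(np.round(p,1),p.mean(0))
p=onplane('top',c([(93,207),(652,177)],240,196,7),30);print('dots top',p,p.mean(0))
p=onplane('side',c([(248,272),(291,472)],205,145,4),30);print('dots side',p,p.mean(0))
E
```

```text
time_s: 0.52
ee_pos: [283.9, 386.0, 213.6]
ee_rot: [-76.0, 90.0, -113.6]
force: [1.0, -0.5, -0.3]
gripper_width: 91.4
t 0.52 pos [283.9 386.  213.6] jaw az 52.4 tilt 0.04 tool y [ 0.61  0.79 -0.  ] z [ 0.79 -0.61  0.  ] w 91.4 F [ 1.  -0.5 -0.3] q [ 52.  10. 102.  -0.  69.  -0.]
offset [-2.000e-01 -2.037e+02  6.418e+02]
rot about tool x 68.4
[[ 668.8 -224.5]
 [ 663.5 -267.8]
 [ 621.8 -260.2]
 [ 625.6 -220. ]] [ 644.9284149  -243.11422818]
[[ 625.5 -220.8]
 [ 666.1 -225.7]
 [ 659.5 -265.1]
 [ 618.6 -258.4]] [ 642.43475411 -242.49461799]
dots top [[453.35150977 103.43831881]
 [465.53828131 -76.9685585 ]] [459.44489554  13.23488016]
dots side [[451.50557604 104.89282911]
 [463.11908154 -74.53625942]] [457.31232879  15.17828484]
```

```bash
python3 -m handwheel '{"gripper":[0,0,0,0,0],"offset":[[0,-12,38],[0,-24,76],[0,-36,114],[0,-48,152],[0,-60,190]],"rot":[[4,0,0],[8.5,0,0],[13,0,0],[17.5,0,0],[22,0,0]]}' 40; python3 plan.py 668 -167 214 -16
```

```text
time_s: 0.93
ee_pos: [398.2, 222.8, 213.8]
ee_rot: [-125.7, 90.0, 174.6]
force: [0.3, 0.1, -0.0]
gripper_width: 91.5
t 0.93 pos [398.2 222.8 213.8] jaw az 30.3 tilt 0.01 tool y [ 0.86  0.5  -0.  ] z [ 0.5  -0.86 -0.  ] w 91.5 F [ 0.3  0.1 -0. ] q [ 28.   8. 104.   0.  68.  -3.]
offset [-2.000e-01  3.610e+01  4.726e+02]
rot about tool x 46.3
```

```bash
python3 -m handwheel '{"gripper":[0,0,0,0,0],"offset":[[0,3,38],[0,6,76],[0,9,114],[0,12,152],[0,15,190]],"rot":[[4,0,0],[8.5,0,0],[13,0,0],[17.5,0,0],[22,0,0]]}' 40; python3 plan.py 668 -167 214 -16
```

```text
time_s: 1.35
ee_pos: [507.7, 66.7, 213.7]
ee_rot: [-115.7, 90.0, 162.6]
force: [0.2, 1.1, -0.1]
gripper_width: 90.9
t 1.35 pos [507.7  66.7 213.7] jaw az 8.3 tilt 0.03 tool y [ 0.99  0.14 -0.  ] z [ 0.14 -0.99 -0.  ] w 90.9 F [ 0.2  1.1 -0.1] q [ 6. 13. 98.  0. 70. -2.]
offset [ -0.4 124.9 254.4]
rot about tool x 24.3
```

```bash
python3 -m handwheel '{"gripper":[0,0,0,0,0],"offset":[[0,16,32],[0,32,64],[0,48,96],[0,64,128],[0,80,160]],"rot":[[4,0,0],[8,0,0],[12,0,0],[16,0,0],[20,0,0]]}' 40; python3 plan.py 668 -167 214 -16
```

```text
time_s: 1.77
ee_pos: [610.6, -79.4, 213.4]
ee_rot: [-99.7, 89.9, 158.6]
force: [0.2, 0.8, 0.4]
gripper_width: 91.3
t 1.77 pos [610.6 -79.4 213.4] jaw az -11.7 tilt 0.06 tool y [ 0.98 -0.2  -0.  ] z [-0.2  -0.98 -0.  ] w 91.3 F [0.2 0.8 0.4] q [-8. 22. 84.  0. 74.  3.]
offset [-0.6 74.  74.1]
rot about tool x 4.3
```

```bash
python3 -m handwheel '{"gripper":[0,0,0,0,0],"offset":[[4,20,20],[20,40,40],[40,60,60],[55,74,74],[64,74,74]],"rot":[[2,0,0],[4.3,0,0],[4.3,0,0],[4.3,0,0],[4.3,0,0]]}' 40; python3 plan.py 668 -167 75 -16
```

```text
time_s: 2.18
ee_pos: [668.4, -168.3, 146.4]
ee_rot: [-62.1, 89.8, -168.0]
force: [0.0, -0.1, -0.0]
gripper_width: 91.1
t 2.18 pos [ 668.4 -168.3  146.4] jaw az -15.9 tilt 0.16 tool y [ 0.96 -0.27 -0.  ] z [-0.27 -0.96  0.  ] w 91.1 F [ 0.  -0.1 -0. ] q [-15.  31.  79.  -0.  70.   1.]
offset [71.4 -0.6 -1.2]
rot about tool x 0.1
```

Run:
```python
from h import *
s=grab_frame('side')[:,:,::-1]; crop(s,280,130,180,220,2.7,'pics/s1.png')
print(proj('side',[state()['ee_pos']]))
```

```text
[[386.31402668 248.12989122]]
```

View pics/s1.png

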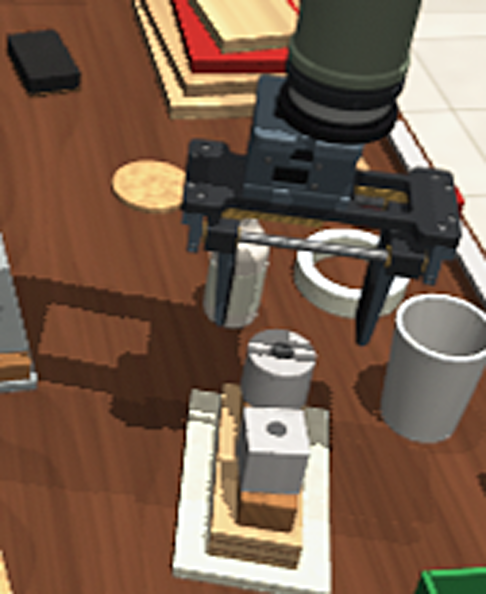

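The side view shows the open fingers straddling the round weight, with tips at about (364,249) and (415,255). I'll compare the tip pixels with their predicted positions.

Run:
```python
from h import *
s=state();R=Ro.from_euler('xyz',s['ee_rot'],degrees=True).as_matrix();p=s['ee_pos']
for d in(-59,-45.7,45.7,59):
  for z in (-16,0,16): print(d,z,np.round((proj('side',[p+R[:,1]*d+R[:,2]*z])[0]-[280,130])*2.7))
print((proj('side',[[668,-167,114],[644,-243,114]])-[280,130])*2.7)
```

```text
-59 -16 [207. 293.]
-59 0 [205. 307.]
-59 16 [204. 322.]
-45.7 -16 [225. 295.]
-45.7 0 [224. 310.]
-45.7 16 [222. 324.]
45.7 -16 [351. 314.]
45.7 0 [351. 328.]
45.7 16 [352. 343.]
59 -16 [369. 316.]
59 0 [370. 331.]
59 16 [371. 346.]
[[282.71110255 350.90754959]
 [277.47679181 429.36364358]]
```

Run:
```python
from h import *
s=grab_frame('side')[:,:,::-1]; crop(s,345,205,90,75,8,'pics/s2.png')
```

```text
(no output)
```

View pics/s2.png

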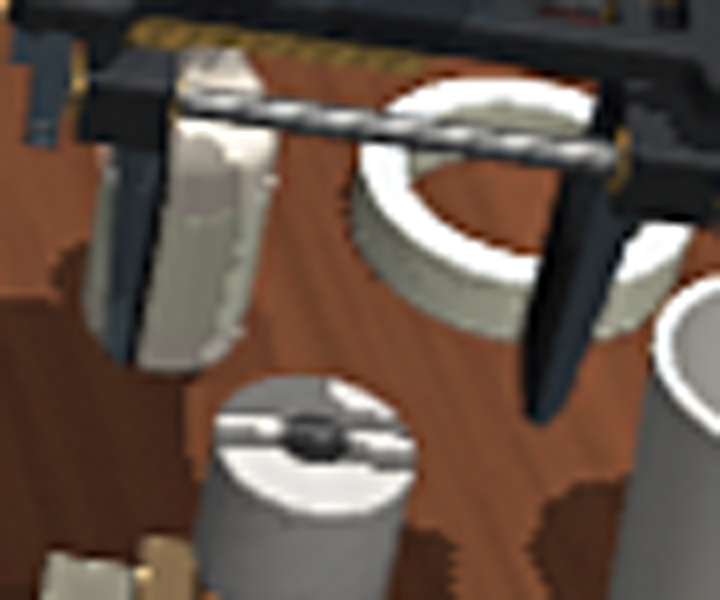

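The inner pad edges match prediction within about 1 px, so the measured points hold in the robot frame. Descending and gripping.

```bash
python3 -m handwheel '{"gripper":[0,0,0,0,0],"offset":[[18,0,0],[36,-0.5,-1],[54,-0.5,-1],[68,-0.5,-1],[71,-0.5,-1]],"rot":[[0,0,0],[0,0,0],[0,0,0],[0,0,0],[0,0,0]]}' 40 
python3 -m handwheel '{"gripper":[1,1,1,1,1],"offset":[[0,0,0],[0,0,0],[0,0,0],[0,0,0],[0,0,0]],"rot":[[0,0,0],[0,0,0],[0,0,0],[0,0,0],[0,0,0]]}' 40; python3 plan.py 668 -167 75 -16
```

```text
time_s: 2.7
ee_pos: [665.9, -162.0, 77.5]
ee_rot: [-95.2, 89.8, 159.1]
force: [-0.1, 0.8, 0.6]
gripper_width: 91.5
time_s: 3.12
ee_pos: [668.2, -163.9, 80.1]
ee_rot: [94.6, 89.9, -11.2]
force: [0.2, 0.1, -0.4]
gripper_width: 60.9
t 3.12 pos [ 668.2 -163.9   80.1] jaw az -15.8 tilt 0.11 tool y [ 0.96 -0.27  0.  ] z [-0.27 -0.96 -0.  ] w 60.9 F [ 0.2  0.1 -0.4] q [-15.  34.  84.   0.  62.   1.]
offset [5.1 0.6 3. ]
rot about tool x 0.2
```

```bash
python3 -m handwheel '{"gripper":[0.33,0.33],"offset":[[4,0.5,3],[4,0.5,3]],"rot":[[0,0,0],[0,0,0]]}' 40;python3 plan.py 668 -167 75 -16
python3 -m handwheel '{"gripper":[1,1,1,1,1],"offset":[[0,0,0],[0,0,0],[0,0,0],[0,0,0],[0,0,0]],"rot":[[0,0,0],[0,0,0],[0,0,0],[0,0,0],[0,0,0]]}' 40; python3 plan.py 668 -167 75 -16
```

```text
time_s: 3.28
ee_pos: [667.0, -167.4, 74.5]
ee_rot: [-65.4, 90.0, -171.1]
force: [-0.5, 0.9, -0.6]
gripper_width: 61.1
t 3.28 pos [ 667.  -167.4   74.5] jaw az -15.8 tilt 0.04 tool y [ 0.96 -0.27 -0.  ] z [-0.27 -0.96  0.  ] w 61.1 F [-0.5  0.9 -0.6] q [-15.  34.  84.  -0.  62.   1.]
offset [-0.5  0.9 -0.6]
rot about tool x 0.2
time_s: 3.7
ee_pos: [667.6, -167.1, 74.8]
ee_rot: [75.5, 90.0, -30.2]
force: [1.2, -1.3, -0.7]
gripper_width: 49.2
t 3.70 pos [ 667.6 -167.1   74.8] jaw az -15.8 tilt 0.03 tool y [ 0.96 -0.27  0.  ] z [-0.27 -0.96  0.  ] w 49.2 F [ 1.2 -1.3 -0.7] q [-15.  34.  84.  -0.  62.   1.]
offset [-0.2  0.4 -0.2]
rot about tool x 0.2
```

```bash
python3 -m handwheel '{"gripper":[1,1,1,1,1],"offset":[[0,0,0],[-6,0,0],[-16,0,0],[-30,0,0],[-45,0,0]],"rot":[[0,0,0],[0,0,0],[0,0,0],[0,0,0],[0,0,0]]}' 50 
python3 -m handwheel '{"gripper":[1,1,1,1,1],"offset":[[-16,0,0],[-32,0,0],[-48,0,0],[-56,0,0],[-60,0,0]],"rot":[[0,0,0],[0,0,0],[0,0,0],[0,0,0],[0,0,0]]}' 50; python3 plan.py 560 0 178 2
```

```text
time_s: 4.12
ee_pos: [666.0, -166.4, 119.2]
ee_rot: [-92.8, 89.7, 161.5]
force: [0.3, 0.7, -8.1]
gripper_width: 49.0
time_s: 4.53
ee_pos: [667.5, -166.8, 181.4]
ee_rot: [99.5, 89.9, -6.3]
force: [0.7, 0.4, -8.0]
gripper_width: 48.8
t 4.53 pos [ 667.5 -166.8  181.4] jaw az -15.8 tilt 0.08 tool y [ 0.96 -0.27  0.  ] z [-0.27 -0.96 -0.  ] w 48.8 F [ 0.7  0.4 -8. ] q [-15.  30.  76.   0.  74.   1.]
offset [   3.2 -148.8 -131.4]
rot about tool x -17.8
```

```bash
python3 -m handwheel '{"gripper":[1,1,1,1,1],"offset":[[0,-12,-10],[0,-34,-30],[0,-58,-50],[0,-82,-72],[0,-106,-94]],"rot":[[0,0,0],[0,0,0],[0,0,0],[0,0,0],[0,0,0]]}' 50; python3 plan.py 646.5 185.2 178
```

```text
time_s: 4.95
ee_pos: [588.9, -46.6, 178.7]
ee_rot: [-87.3, 89.8, 166.9]
force: [-0.2, 0.5, -7.8]
gripper_width: 49.0
t 4.95 pos [588.9 -46.6 178.7] jaw az -15.8 tilt 0.17 tool y [ 0.96 -0.27 -0.  ] z [-0.27 -0.96  0.  ] w 49.0 F [-0.2  0.5 -7.8] q [-6. 21. 91.  0. 68. 10.]
offset [   0.7   -7.7 -238.7]
```

```bash
python3 -m handwheel '{"gripper":[1,1,1,1,1],"offset":[[0,-20,-24],[0,-38,-50],[0,-45,-80],[0,-40,-110],[0,-32,-140]],"rot":[[0,0,0],[0,0,0],[0,0,0],[0,0,0],[0,0,0]]}' 50; python3 plan.py 646.5 185.2 178
```

```text
time_s: 5.37
ee_pos: [596.2, 97.3, 179.5]
ee_rot: [-70.6, 89.8, -176.4]
force: [0.4, -0.5, -8.5]
gripper_width: 49.0
t 5.37 pos [596.2  97.3 179.5] jaw az -15.7 tilt 0.17 tool y [ 0.96 -0.27 -0.  ] z [-0.27 -0.96  0.  ] w 49.0 F [ 0.4 -0.5 -8.5] q [ 8. 22. 89.  0. 69. 24.]
offset [  1.3  24.6 -98.3]
```

```bash
python3 -m handwheel '{"gripper":[1,1,1,1,1],"offset":[[0,6,-28],[0,14,-56],[10,20,-80],[25,24.5,-94],[40,24.5,-98]],"rot":[[0,0,0],[0,0,0],[0,0,0],[0,0,0],[0,0,0]]}' 50; python3 plan.py 646.5 185.2 13
```

```text
time_s: 5.78
ee_pos: [649.5, 186.3, 138.5]
ee_rot: [167.6, 89.9, 61.9]
force: [-0.5, 0.1, -8.0]
gripper_width: 49.2
t 5.78 pos [649.5 186.3 138.5] jaw az -15.6 tilt 0.10 tool y [ 0.96 -0.27  0.  ] z [-0.27 -0.96 -0.  ] w 49.2 F [-0.5  0.1 -8. ] q [15. 30. 82.  0. 68. 31.]
offset [125.5  -2.6   2.1]
```

```bash
python3 -m handwheel '{"gripper":[1,1,1,1,1],"offset":[[20,0,0],[45,0,0],[70,0,0],[90,0,0],[100,0,0]],"rot":[[0,0,0],[0,0,0],[0,0,0],[0,0,0],[0,0,0]]}' 50; python3 plan.py 646.5 185.2 13
```

```text
time_s: 6.2
ee_pos: [645.3, 182.8, 35.5]
ee_rot: [-60.1, 89.5, -165.8]
force: [-0.1, -1.1, -7.6]
gripper_width: 48.8
t 6.20 pos [645.3 182.8  35.5] jaw az -15.8 tilt 0.48 tool y [ 0.96 -0.27 -0.01] z [-0.27 -0.96  0.  ] w 48.8 F [-0.1 -1.1 -7.6] q [15. 35. 89.  0. 57. 31.]
offset [22.5  0.7 -2.8]
```

```bash
python3 -m handwheel '{"gripper":[1,1,1,1,1],"offset":[[6,0,-1],[12,0,-1],[17,0,-1],[19,0,-1],[19,0,-1]],"rot":[[0,0,0],[0,0,0],[0,0,0],[0,0,0],[0,0,0]]}' 50; python3 plan.py 646.5 185.2 13
```

```text
time_s: 6.62
ee_pos: [648.8, 184.5, 21.3]
ee_rot: [128.4, 90.0, 22.6]
force: [-0.0, 0.3, -8.4]
gripper_width: 49.1
t 6.62 pos [648.8 184.5  21.3] jaw az -15.8 tilt 0.04 tool y [ 0.96 -0.27  0.  ] z [-0.27 -0.96 -0.  ] w 49.1 F [-0.   0.3 -8.4] q [15. 36. 89.  0. 55. 31.]
offset [ 8.3 -2.4 -0.1]
```

```bash
for i in 1 2 3; do python3 -m handwheel '{"gripper":[1],"offset":[[0,0,0]],"rot":[[0,0,0]]}' 50 >/dev/null; python3 plan.py 646.5 185.2 13; done
```

```text
t 6.70 pos [649.1 184.5  21.8] jaw az -15.8 tilt 0.08 tool y [ 0.96 -0.27  0.  ] z [-0.27 -0.96 -0.  ] w 48.8 F [ 0.1  0.3 -7.9] q [15. 36. 89.  0. 55. 31.]
offset [ 8.8 -2.7  0.1]
t 6.78 pos [649.1 184.6  21.9] jaw az -15.8 tilt 0.10 tool y [ 0.96 -0.27  0.  ] z [-0.27 -0.96 -0.  ] w 48.8 F [-0.6 -0.  -7.4] q [15. 36. 89.  0. 55. 31.]
offset [ 8.9 -2.7  0.1]
t 6.87 pos [649.  184.5  21.7] jaw az -15.8 tilt 0.08 tool y [ 0.96 -0.27  0.  ] z [-0.27 -0.96 -0.  ] w 49.1 F [-0.2 -0.3 -8.2] q [15. 36. 89.  0. 55. 31.]
offset [ 8.7 -2.6  0.1]
```

```bash
python3 -m handwheel '{"gripper":[1,1,1,1,1],"offset":[[3,-1.5,0],[6,-2.5,0],[7.5,-2.5,0],[7.5,-2.5,0],[7.5,-2.5,0]],"rot":[[0,0,0],[0,0,0],[0,0,0],[0,0,0],[0,0,0]]}' 50; python3 plan.py 646.5 185.2 13 
for i in 1 2; do python3 -m handwheel '{"gripper":[1,1],"offset":[[1,0,0],[1,0,0]],"rot":[[0,0,0],[0,0,0]]}' 50 >/dev/null; python3 plan.py 646.5 185.2 13; done
```

```text
time_s: 7.28
ee_pos: [646.1, 185.1, 13.3]
ee_rot: [-79.3, 90.0, 174.9]
force: [-0.1, 0.6, -8.0]
gripper_width: 48.7
t 7.28 pos [646.1 185.1  13.3] jaw az -15.8 tilt 0.01 tool y [ 0.96 -0.27 -0.  ] z [-0.27 -0.96  0.  ] w 48.7 F [-0.1  0.6 -8. ] q [15. 36. 90.  0. 54. 31.]
offset [ 0.3  0.3 -0.2]
t 7.45 pos [646.4 185.2  12.8] jaw az -15.8 tilt 0.03 tool y [ 0.96 -0.27  0.  ] z [-0.27 -0.96 -0.  ] w 49.0 F [-0.4  0.1 -5.7] q [15. 36. 90.  0. 54. 31.]
offset [-0.2  0.1 -0.1]
t 7.62 pos [646.4 185.2  12.8] jaw az -15.8 tilt 0.05 tool y [ 0.96 -0.27  0.  ] z [-0.27 -0.96 -0.  ] w 49.3 F [-2.6 -1.2  2.3] q [15. 36. 90.  0. 54. 31.]
offset [-0.2  0.1 -0. ]
```

Contact is felt (force went from -8 to +2 N). Releasing and rising.

```bash
python3 -m handwheel '{"gripper":[0.3,0.1,0,0,0],"offset":[[0,0,0],[0,0,0],[0,0,0],[0,0,0],[0,0,0]],"rot":[[0,0,0],[0,0,0],[0,0,0],[0,0,0],[0,0,0]]}' 40; python3 plan.py
python3 -m handwheel '{"gripper":[0,0,0,0,0],"offset":[[-10,0,0],[-40,0,0],[-80,0,0],[-120,0,0],[-150,0,0]],"rot":[[0,0,0],[0,0,0],[0,0,0],[0,0,0],[0,0,0]]}' 40; python3 plan.py 560 0 165 2
```

```text
time_s: 8.03
ee_pos: [646.6, 185.2, 11.6]
ee_rot: [127.0, 90.0, 21.2]
force: [-0.7, 0.1, -0.5]
gripper_width: 79.7
t 8.03 pos [646.6 185.2  11.6] jaw az -15.8 tilt 0.05 tool y [ 0.96 -0.27  0.  ] z [-0.27 -0.96 -0.  ] w 79.7 F [-0.7  0.1 -0.5] q [15. 37. 90.  0. 53. 31.]
time_s: 8.45
ee_pos: [647.2, 185.4, 165.9]
ee_rot: [122.2, 89.7, 16.4]
force: [1.1, 0.2, 0.5]
gripper_width: 91.1
t 8.45 pos [647.2 185.4 165.9] jaw az -15.8 tilt 0.26 tool y [ 0.96 -0.27  0.  ] z [-0.27 -0.96 -0.  ] w 91.1 F [1.1 0.2 0.5] q [15. 29. 80.  0. 71. 31.]
offset [  0.3 -33.5 202.1]
rot about tool x -17.8
```

```bash
python3 plan.py 643.8 -242.8 180 -7.5; python3 -m handwheel '{"gripper":[0,0,0,0,0],"offset":[[-6,5,25],[-14,15,60],[-14,26,98],[-14,37,136],[-14,48,174]],"rot":[[0,0,0],[0,0,0],[0,0,0],[0,0,0],[0,0,0]]}' 40; python3 plan.py 643.8 -242.8 180 -7.5
```

```text
t 8.45 pos [647.2 185.4 165.9] jaw az -15.8 tilt 0.26 tool y [ 0.96 -0.27  0.  ] z [-0.27 -0.96 -0.  ] w 91.1 F [1.1 0.2 0.5] q [15. 29. 80.  0. 71. 31.]
offset [-14.7 113.1 413. ]
rot about tool x -8.3
time_s: 8.87
ee_pos: [645.1, 3.1, 176.7]
ee_rot: [104.9, 89.9, -0.8]
force: [1.5, 0.1, 0.1]
gripper_width: 91.5
t 8.87 pos [645.1   3.1 176.7] jaw az -15.7 tilt 0.10 tool y [ 0.96 -0.27  0.  ] z [-0.27 -0.96 -0.  ] w 91.5 F [1.5 0.1 0.1] q [-1. 26. 83. -0. 71. 15.]
offset [ -3.3  65.4 237.1]
rot about tool x -8.2
```

```bash
python3 -m handwheel '{"gripper":[0,0,0,0,0],"offset":[[0,10,38],[0,20,76],[0,30,114],[0,42,152],[0,53,190]],"rot":[[-2,0,0],[-4,0,0],[-6,0,0],[-8,0,0],[-8,0,0]]}' 40; python3 -m handwheel '{"gripper":[0,0],"offset":[[0,0,0],[0,0,0]],"rot":[[0,0,0],[0,0,0]]}' 40;python3 plan.py 643.8 -242.8 140 -7.5
```

```text
time_s: 9.28
ee_pos: [644.4, -194.7, 176.5]
ee_rot: [86.7, 89.9, -11.0]
force: [-0.5, 0.5, 0.5]
gripper_width: 91.4
time_s: 9.45
ee_pos: [644.2, -194.8, 175.8]
ee_rot: [117.4, 90.0, 19.4]
force: [-0.1, -0.0, 0.6]
gripper_width: 91.2
t 9.45 pos [ 644.2 -194.8  175.8] jaw az -8.0 tilt 0.03 tool y [ 0.99 -0.14  0.  ] z [-0.14 -0.99 -0.  ] w 91.2 F [-0.1 -0.   0.6] q [-18.  29.  79.   0.  73. -10.]
offset [35.8  6.2 47.6]
rot about tool x -0.5
```

```bash
python3 -m handwheel '{"gripper":[0,0,0,0,0],"offset":[[5,3,20],[20,6,40],[36,6,47.5],[36,6,47.5],[36,6,47.5]],"rot":[[-0.5,0,0],[-0.5,0,0],[-0.5,0,0],[-0.5,0,0],[-0.5,0,0]]}' 40; python3 plan.py 643.8 -242.8 75 -7.5
python3 - <<'E'
from h import *
s=grab_frame('side')[:,:,::-1]; t=grab_frame('top')[:,:,::-1]; crop(s,330,180,110,120,5,'pics/s3.png'); crop(t,190,110,60,60,6,'pics/t3.png')
E
```

```text
time_s: 9.87
ee_pos: [643.7, -238.9, 139.0]
ee_rot: [-127.2, 89.9, 135.6]
force: [0.8, -0.3, -0.2]
gripper_width: 90.8
t 9.87 pos [ 643.7 -238.9  139. ] jaw az -7.2 tilt 0.14 tool y [ 0.99 -0.13 -0.  ] z [-0.13 -0.99 -0.  ] w 90.8 F [ 0.8 -0.3 -0.2] q [-21.  31.  80.   0.  69. -14.]
offset [64.   0.7  3.9]
rot about tool x 0.3
```

View pics/s3.png

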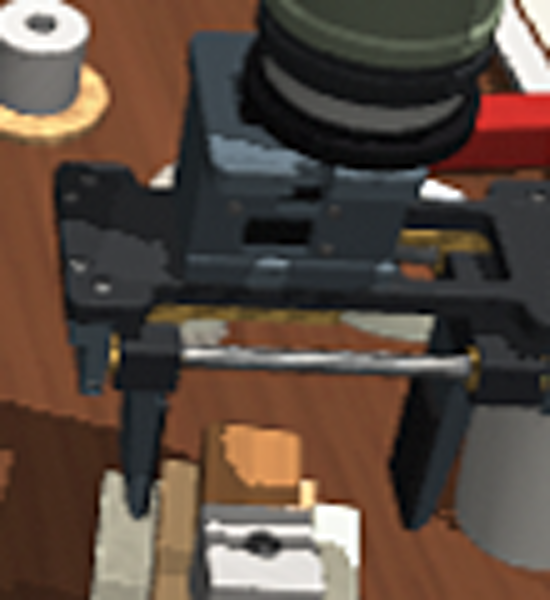

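View pics/t3.png

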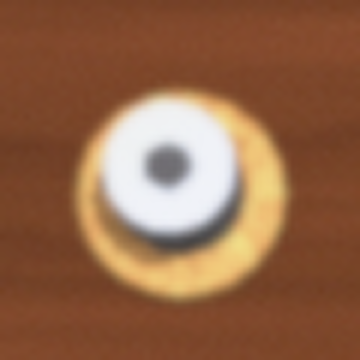

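The round weight stands upright on its pad, with its mark at about (217.4,137.1) in the top view. The fingers straddle the square weight. Descending.

```bash
python3 - <<'E'
from h import *
print(plane('top',217.4,137.1,52)-plane('top',0,0,52)*0, 'pad by top only 648.0 185.1')
E
python3 plan.py 643.8 -242.8 75 -7.5
python3 -m handwheel '{"gripper":[0,0,0,0,0],"offset":[[15,0,2],[35,0.5,3],[52,0.5,3],[60,0.5,3],[60,0.5,3]],"rot":[[0,0,0],[0,0,0],[0,0,0],[0,0,0],[0,0,0]]}' 40;python3 -m handwheel '{"gripper":[0,0],"offset":[[0,0,0],[0,0,0]],"rot":[[0,0,0],[0,0,0]]}' 40;python3 plan.py 643.8 -242.8 75 -7.5
```

```text
[647.99435   185.1387231  52.       ] pad by top only 648.0 185.1
t 9.97 pos [ 644.8 -239.   140.7] jaw az -7.2 tilt 0.09 tool y [ 0.99 -0.12  0.  ] z [-0.12 -0.99 -0.  ] w 91.0 F [ 0.1 -0.8 -0.6] q [-21.  31.  80.   0.  69. -14.]
offset [65.7 -0.6  3.9]
rot about tool x 0.3
time_s: 10.38
ee_pos: [643.6, -242.2, 78.4]
ee_rot: [-111.5, 89.8, 151.3]
force: [-0.6, -0.4, 0.4]
gripper_width: 91.2
time_s: 10.55
ee_pos: [645.3, -243.5, 81.2]
ee_rot: [79.9, 89.8, -17.4]
force: [0.6, 0.6, 0.4]
gripper_width: 91.4
t 10.55 pos [ 645.3 -243.5   81.2] jaw az -7.2 tilt 0.17 tool y [ 0.99 -0.13  0.  ] z [-0.13 -0.99  0.  ] w 91.4 F [0.6 0.6 0.4] q [-22.  34.  84.   0.  62. -14.]
offset [ 6.2 -1.6 -0.5]
rot about tool x 0.3
```

```bash
python3 -m handwheel '{"gripper":[0.2,0.3,0.35,0.35,0.35],"offset":[[3,-1,0],[5,-1.5,0],[5,-1.5,0],[5,-1.5,0],[5,-1.5,0]],"rot":[[0,0,0],[0,0,0],[0,0,0],[0,0,0],[0,0,0]]}' 40;python3 plan.py 643.8 -242.8 75 -7.5
python3 -m handwheel '{"gripper":[1,1,1,1,1],"offset":[[0,0,0],[0,0,0],[0,0,0],[0,0,0],[0,0,0]],"rot":[[0,0,0],[0,0,0],[0,0,0],[0,0,0],[0,0,0]]}' 40; python3 plan.py 643.8 -242.8 75 -7.5
```

```text
time_s: 10.97
ee_pos: [642.7, -243.5, 74.6]
ee_rot: [96.9, 90.0, -0.3]
force: [0.2, -1.0, 0.3]
gripper_width: 61.0
t 10.97 pos [ 642.7 -243.5   74.6] jaw az -7.3 tilt 0.02 tool y [ 0.99 -0.13  0.  ] z [-0.13 -0.99 -0.  ] w 61.0 F [ 0.2 -1.   0.3] q [-22.  34.  84.   0.  62. -14.]
offset [-0.4  1.  -0.8]
rot about tool x 0.2
time_s: 11.38
ee_pos: [643.3, -243.5, 74.6]
ee_rot: [89.1, 89.9, -8.1]
force: [2.2, 0.1, -0.0]
gripper_width: 42.1
t 11.38 pos [ 643.3 -243.5   74.6] jaw az -7.3 tilt 0.09 tool y [ 0.99 -0.13  0.  ] z [-0.13 -0.99  0.  ] w 42.1 F [ 2.2  0.1 -0. ] q [-22.  34.  84.   0.  62. -14.]
offset [-0.4  0.4 -0.7]
rot about tool x 0.2
```

```bash
python3 -m handwheel '{"gripper":[1,1,1,1,1],"offset":[[0,0,0],[-6,0,0],[-16,0,0],[-30,0,0],[-45,0,0]],"rot":[[0,0,0],[0,0,0],[0,0,0],[0,0,0],[0,0,0]]}' 50; python3 plan.py 419.4 -292.5 115
```

```text
time_s: 11.8
ee_pos: [641.0, -242.9, 118.4]
ee_rot: [-102.6, 89.7, 160.1]
force: [0.9, -0.3, -7.2]
gripper_width: 41.9
t 11.80 pos [ 641.  -242.9  118.4] jaw az -7.3 tilt 0.29 tool y [ 0.99 -0.13 -0.  ] z [-0.13 -0.99 -0.  ] w 41.9 F [ 0.9 -0.3 -7.2] q [-22.  32.  81.  -0.  67. -14.]
offset [   4.4 -213.5   77.2]
```

```bash
python3 -m handwheel '{"gripper":[1,1,1,1,1],"offset":[[-5,-12,4],[-5,-36,13],[-5,-62,22],[-5,-90,33],[-5,-118,43]],"rot":[[0,0,0],[0,0,0],[0,0,0],[0,0,0],[0,0,0]]}' 50;python3 -m handwheel '{"gripper":[1,1,1,1,1],"offset":[[0,-28,10],[0,-54,20],[0,-78,28],[0,-90,33],[0,-94,34]],"rot":[[0,0,0],[0,0,0],[0,0,0],[0,0,0],[0,0,0]]}' 50; python3 plan.py 419.4 -292.5 13
```

```text
time_s: 12.22
ee_pos: [516.9, -270.8, 123.7]
ee_rot: [-99.9, 89.8, 162.9]
force: [-0.9, -0.3, -6.8]
gripper_width: 41.8
time_s: 12.63
ee_pos: [419.1, -292.7, 124.2]
ee_rot: [-106.4, 89.8, 156.3]
force: [0.6, 1.0, -6.7]
gripper_width: 41.8
t 12.63 pos [ 419.1 -292.7  124.2] jaw az -7.4 tilt 0.18 tool y [ 0.99 -0.13 -0.  ] z [-0.13 -0.99 -0.  ] w 41.8 F [ 0.6  1.  -6.7] q [-36.  17. 105.  -0.  58. -29.]
offset [ 1.112e+02  6.000e-01 -1.000e-01]
```

```bash
python3 -m handwheel '{"gripper":[1,1,1,1,1],"offset":[[15,0,0],[40,0,0],[65,0,0],[85,0,0],[95,0,0]],"rot":[[0,0,0],[0,0,0],[0,0,0],[0,0,0],[0,0,0]]}' 50;python3 -m handwheel '{"gripper":[1,1,1],"offset":[[0,0,0],[0,0,0],[0,0,0]],"rot":[[0,0,0],[0,0,0],[0,0,0]]}' 50; python3 plan.py 419.4 -292.5 13
```

```text
time_s: 13.05
ee_pos: [421.7, -291.8, 27.1]
ee_rot: [-123.7, 89.8, 139.0]
force: [-1.9, 0.5, -8.2]
gripper_width: 41.8
time_s: 13.3
ee_pos: [423.9, -293.7, 30.6]
ee_rot: [64.6, 89.8, -32.7]
force: [-0.5, -0.3, -6.7]
gripper_width: 41.5
t 13.30 pos [ 423.9 -293.7   30.6] jaw az -7.3 tilt 0.17 tool y [ 0.99 -0.13  0.  ] z [-0.13 -0.99  0.  ] w 41.5 F [-0.5 -0.3 -6.7] q [-36.  24. 112.   0.  44. -29.]
offset [17.6 -4.7 -0.6]
```

```bash
python3 -m handwheel '{"gripper":[1,1,1,1,1],"offset":[[6,-2,0],[12,-4.5,-0.5],[15.5,-4.5,-0.5],[15.5,-4.5,-0.5],[15.5,-4.5,-0.5]],"rot":[[0,0,0],[0,0,0],[0,0,0],[0,0,0],[0,0,0]]}' 50;python3 plan.py 419.4 -292.5 13
for i in 1 2 ; do python3 -m handwheel '{"gripper":[1,1],"offset":[[1,0,0],[1,0,0]],"rot":[[0,0,0],[0,0,0]]}' 50 >/dev/null; python3 plan.py 419.4 -292.5 13; done
```

```text
time_s: 13.72
ee_pos: [418.1, -291.8, 13.7]
ee_rot: [-133.2, 90.0, 129.6]
force: [0.0, 0.4, -6.5]
gripper_width: 41.9
t 13.72 pos [ 418.1 -291.8   13.7] jaw az -7.3 tilt 0.03 tool y [ 0.99 -0.13 -0.  ] z [-0.13 -0.99 -0.  ] w 41.9 F [ 0.   0.4 -6.5] q [-36.  25. 113.   0.  42. -29.]
offset [0.7 1.4 0.5]
t 13.88 pos [ 418.4 -292.    13. ] jaw az -7.3 tilt 0.03 tool y [ 0.99 -0.13  0.  ] z [-0.13 -0.99  0.  ] w 41.9 F [-1.2  0.5 -7.8] q [-36.  25. 113.   0.  42. -29.]
offset [-0.   1.   0.4]
t 14.05 pos [ 418.5 -292.1   12.6] jaw az -7.3 tilt 0.04 tool y [ 0.99 -0.13  0.  ] z [-0.13 -0.99  0.  ] w 41.8 F [-0.5  0.2 -1.1] q [-36.  25. 113.   0.  42. -29.]
offset [-0.4  0.9  0.3]
```

```bash
python3 -m handwheel '{"gripper":[0.3,0.1,0,0,0],"offset":[[0,0,0],[0,0,0],[0,0,0],[0,0,0],[0,0,0]],"rot":[[0,0,0],[0,0,0],[0,0,0],[0,0,0],[0,0,0]]}' 40
python3 -m handwheel '{"gripper":[0,0,0,0,0],"offset":[[-10,0,0],[-40,0,0],[-80,0,0],[-120,0,0],[-160,0,0]],"rot":[[0,0,0],[0,0,0],[0,0,0],[0,0,0],[0,0,0]]}' 40; python3 plan.py 655 -205 178 -16
python3 - <<'E'
from h import *
s=grab_frame('side')[:,:,::-1]; t=grab_frame('top')[:,:,::-1]
cv2.imwrite('pics/t4.png',t);cv2.imwrite('pics/s4.png',s)
crop(t,335,95,110,85,7,'pics/t4c.png'); crop(s,335,240,80,110,5,'pics/s4c.png')
E
```

```text
time_s: 14.47
ee_pos: [418.5, -292.1, 12.1]
ee_rot: [68.1, 90.0, -29.1]
force: [-0.5, -0.4, 0.7]
gripper_width: 72.3
time_s: 14.88
ee_pos: [417.9, -291.6, 174.4]
ee_rot: [86.7, 90.0, -10.6]
force: [0.4, -0.7, -0.1]
gripper_width: 91.2
t 14.88 pos [ 417.9 -291.6  174.4] jaw az -7.3 tilt 0.01 tool y [ 0.99 -0.13  0.  ] z [-0.13 -0.99  0.  ] w 91.2 F [ 0.4 -0.7 -0.1] q [-36.  14. 102.   0.  64. -29.]
offset [  -3.5  224.3 -115.9]
rot about tool x 8.7
```

View pics/t4.png

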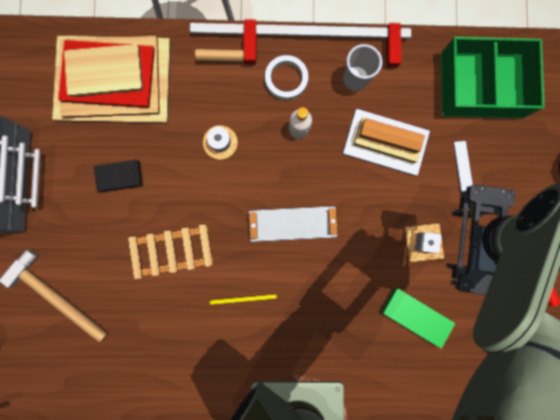

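View pics/t4c.png

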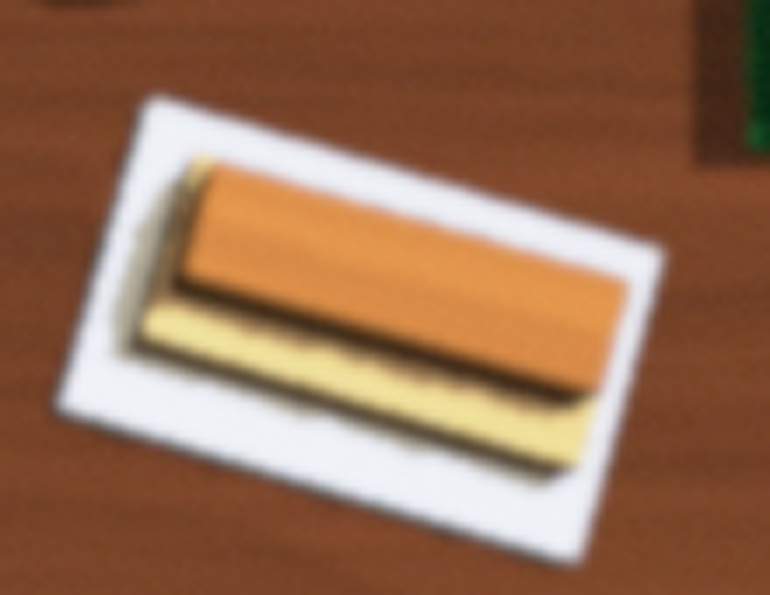

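View pics/s4c.png

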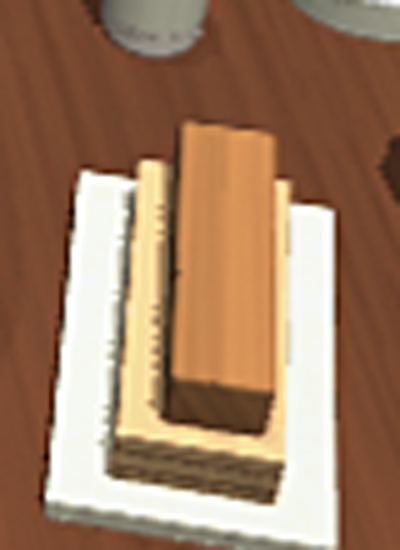

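View pics/s4.png

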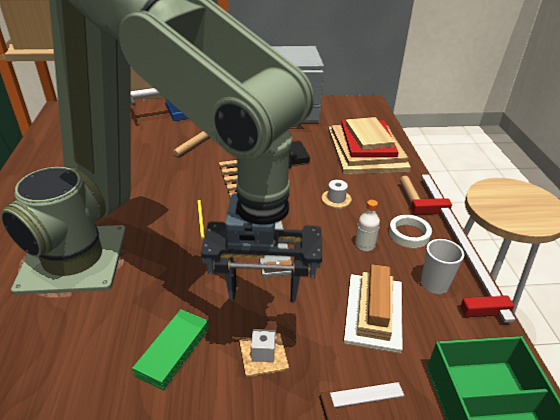

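Both weights stand on their pads, and the bar and panel are undisturbed. Now I'll measure the bar (top view (394,134)) and the panel, and check the weights' centres.

Run:
```python
from meas import *
im['top']=cv2.imread('pics/t4.png');im['side']=cv2.imread('pics/s4.png')
def long_axis(r):
    pts=cv2.boxPoints(r); e=[pts[1]-pts[0],pts[2]-pts[1]]; v=max(e,key=np.linalg.norm); return round(np.degrees(np.arctan2(v[1],v[0]))%180,1)
barm=lambda H,S,V:(H<15)&(S>120)&(V>165)
for n,roi in [('top',(358,115,70,38)),('side',(366,262,27,58))]:
    p=onplane(n,blob(n,roi,barm),70); r=rect(p); print('bar',n,np.round(r[0],1),np.round(r[1],1),long_axis(r))
pn=lambda H,S,V:(H>15)&(S>70)&(V>200)
c=lambda L,x0,y0,k:[((u+.5)/k-.5+x0,(v+.5)/k-.5+y0) for u,v in L]
# panel corners z=40: top: near-left(140,338), near-right(578,465), far-left(205,158)
print('panel top',np.round(onplane('top',c([(205,158),(140,338),(578,466)],335,95,7),40),1))
print('panel side',np.round(onplane('side',c([(140,158),(116,437),(284,455)],335,240,5),40),1))
print('bar side crop',np.round(onplane('side',c([(183,122),(274,131),(272,392),(172,378)],335,240,5),70),1))
d=lambda H,S,V:V<150
for nm,n,roi in [('rd','top',(213,133,10,9)),('sq','top',(426,238,10,10)),('sq','side',(258,335,12,10)),('rd','side',(332,180,12,9))]:
    q=area_c(blob(n,roi,d)); print(nm,n,q,np.round(plane(n,*q,52)[:2],1))
```

```text
bar top [ 657.3 -203.1] [136.   36.2] 74.5
bar side [ 655.5 -204. ] [139.4  38.5] 74.4
panel top [[ 703.9 -146.4]
 [ 643.6 -125. ]
 [ 603.9 -268.2]]
panel side [[ 642.9 -123.2]
 [ 600.1 -269. ]
 [ 662.1 -282. ]]
bar side crop [[ 655.2 -132.6]
 [ 692.2 -140.5]
 [ 654.2 -275.8]
 [ 618.3 -266.6]]
rd top [217.36914645 137.17608557] [647.8 185.2]
sq top [430.59692513 242.19897504] [ 419.9 -291.9]
sq side [262.93359138 337.66105039] [ 417.8 -289.5]
rd side [337.8484003  184.30357143] [645.5 185.8]
```

Weights are within about 2 mm of the pad centres. The bar is at (656.4,-203.6) with axis 74.5°, and the panel at about (653,-205) with axis 74.5°. Going for the bar.

```bash
python3 plan.py 656.4 -203.6 110 -15.5; python3 -m handwheel '{"gripper":[0,0,0,0,0],"offset":[[0,30,-15],[0,65,-33],[0,103,-53],[0,140,-72],[0,176,-92]],"rot":[[2,0,0],[4,0,0],[6,0,0],[8,0,0],[8.2,0,0]]}' 40;python3 -m handwheel '{"gripper":[0],"offset":[[0,0,0]],"rot":[[0,0,0]]}' 40; python3 plan.py 656.4 -203.6 110 -15.5
```

```text
t 14.98 pos [ 421.8 -294.5  179.5] jaw az -7.3 tilt 0.88 tool y [ 0.99 -0.13  0.01] z [-0.13 -0.99  0.01] w 90.9 F [ 1.1 -0.   0. ] q [-36.  14. 101.   0.  64. -29.]
offset [  71.6  220.3 -120.3]
rot about tool x 8.2
time_s: 15.4
ee_pos: [605.1, -222.3, 172.0]
ee_rot: [-44.1, 90.0, -149.6]
force: [0.1, -0.9, 0.6]
gripper_width: 91.5
time_s: 15.48
ee_pos: [610.0, -220.0, 170.9]
ee_rot: [122.8, 89.7, 17.6]
force: [0.4, -1.1, 0.3]
gripper_width: 91.2
t 15.48 pos [ 610.  -220.   170.9] jaw az -15.2 tilt 0.27 tool y [ 0.96 -0.26  0.  ] z [-0.26 -0.96 -0.  ] w 91.2 F [ 0.4 -1.1  0.3] q [-21.  26.  83.   0.  70.  -6.]
offset [ 61.1  40.2 -27.9]
rot about tool x 0.3
```

```bash
python3 -m handwheel '{"gripper":[0,0,0,0,0],"offset":[[15,18,-12],[35,34,-22],[55,40,-28],[75,40,-28],[85,40,-28]],"rot":[[0.3,0,0],[0.3,0,0],[0.3,0,0],[0.3,0,0],[0.3,0,0]]}' 40;python3 -m handwheel '{"gripper":[0,0],"offset":[[0,0,0],[0,0,0]],"rot":[[0,0,0],[0,0,0]]}' 40; python3 plan.py 656.4 -203.6 44 -15.5
```

```text
time_s: 15.9
ee_pos: [648.4, -205.9, 83.7]
ee_rot: [-93.0, 89.7, 161.3]
force: [0.3, 0.8, -0.8]
gripper_width: 91.1
time_s: 16.07
ee_pos: [649.3, -207.0, 86.9]
ee_rot: [-96.1, 90.0, 158.1]
force: [-0.7, -0.4, 0.3]
gripper_width: 90.9
t 16.07 pos [ 649.3 -207.    86.9] jaw az -15.8 tilt 0.05 tool y [ 0.96 -0.27 -0.  ] z [-0.27 -0.96 -0.  ] w 90.9 F [-0.7 -0.4  0.3] q [-19.  33.  84.   0.  63.  -3.]
offset [42.9  5.9 -5.2]
rot about tool x -0.3
```

```bash
python3 -m handwheel '{"gripper":[0,0,0,0,0],"offset":[[10,5,-4],[22,6,-5],[33,6,-5],[38,6,-5],[38,6,-5]],"rot":[[0,0,0],[0,0,0],[0,0,0],[0,0,0],[0,0,0]]}' 40;python3 -m handwheel '{"gripper":[0.3,0.3,0.3],"offset":[[0,0,0],[0,0,0],[0,0,0]],"rot":[[0,0,0],[0,0,0],[0,0,0]]}' 20; python3 plan.py 656.4 -203.6 44 -15.5
```

```text
time_s: 16.48
ee_pos: [655.6, -203.2, 46.7]
ee_rot: [-93.1, 89.8, 161.2]
force: [-1.0, 0.7, 0.3]
gripper_width: 91.2
time_s: 16.73
ee_pos: [657.3, -203.8, 49.6]
ee_rot: [91.6, 89.9, -14.1]
force: [-0.7, -0.1, -0.4]
gripper_width: 74.1
t 16.73 pos [ 657.3 -203.8   49.6] jaw az -15.8 tilt 0.07 tool y [ 0.96 -0.27  0.  ] z [-0.27 -0.96 -0.  ] w 74.1 F [-0.7 -0.1 -0.4] q [-18.  35.  86.   0.  59.  -2.]
offset [ 5.6 -0.9  0. ]
rot about tool x -0.3
```

```bash
python3 -m handwheel '{"gripper":[0.4,0.4,0.4,0.4,0.4],"offset":[[2,-0.5,0],[4.5,-0.5,0],[4.5,-0.5,0],[4.5,-0.5,0],[4.5,-0.5,0]],"rot":[[0,0,0],[0,0,0],[0,0,0],[0,0,0],[0,0,0]]}' 20;python3 plan.py 656.4 -203.6 44 -15.5;python3 -m handwheel '{"gripper":[1,1,1,1,1],"offset":[[0,0,0],[0,0,0],[0,0,0],[0,0,0],[0,0,0]],"rot":[[0,0,0],[0,0,0],[0,0,0],[0,0,0],[0,0,0]]}' 20; python3 plan.py 656.4 -203.6 44 -15.5
```

```text
time_s: 17.15
ee_pos: [656.4, -203.5, 44.4]
ee_rot: [-161.4, 90.0, 92.9]
force: [0.2, 0.1, -0.4]
gripper_width: 54.4
t 17.15 pos [ 656.4 -203.5   44.4] jaw az -15.8 tilt 0.01 tool y [ 0.96 -0.27 -0.  ] z [-0.27 -0.96 -0.  ] w 54.4 F [ 0.2  0.1 -0.4] q [-18.  36.  86.   0.  58.  -2.]
offset [ 0.4 -0.   0.1]
rot about tool x -0.3
time_s: 17.57
ee_pos: [656.5, -203.5, 44.5]
ee_rot: [109.9, 90.0, 4.1]
force: [-0.3, 0.1, 0.1]
gripper_width: 40.0
t 17.57 pos [ 656.5 -203.5   44.5] jaw az -15.8 tilt 0.01 tool y [ 0.96 -0.27  0.  ] z [-0.27 -0.96 -0.  ] w 40.0 F [-0.3  0.1  0.1] q [-18.  36.  86.   0.  58.  -2.]
offset [ 0.5 -0.1  0.1]
rot about tool x -0.3
```

Gripped at 40.0 mm, as expected. Lifting, with 30 N.

```bash
python3 -m handwheel '{"gripper":[1,1,1,1,1],"offset":[[-2,0,0],[-8,0,0],[-20,0,0],[-40,0,0],[-60,0,0]],"rot":[[0,0,0],[0,0,0],[0,0,0],[0,0,0],[0,0,0]]}' 30; python3 -m handwheel '{"gripper":[1,1],"offset":[[-20,0,0],[-30,0,0]],"rot":[[0,0,0],[0,0,0]]}' 30;python3 plan.py 458.4 13.5 130 3.8
```

```text
time_s: 17.98
ee_pos: [656.2, -203.4, 105.5]
ee_rot: [-98.7, 90.0, 155.5]
force: [0.8, 0.0, -0.4]
gripper_width: 39.8
time_s: 18.15
ee_pos: [657.9, -203.9, 138.5]
ee_rot: [89.0, 89.7, -16.8]
force: [0.6, -1.0, -0.7]
gripper_width: 39.6
t 18.15 pos [ 657.9 -203.9  138.5] jaw az -15.8 tilt 0.32 tool y [ 0.96 -0.27  0.01] z [-0.27 -0.96  0.  ] w 39.6 F [ 0.6 -1.  -0.7] q [-18.  31.  80.   0.  69.  -2.]
offset [   7.1 -251.1 -155.1]
rot about tool x -19.6
```

```bash
python3 -m handwheel '{"gripper":[1,1,1,1,1],"offset":[[0,-15,-9],[0,-40,-25],[0,-67,-41],[0,-94,-58],[0,-121,-75]],"rot":[[-2,0,0],[-4,0,0],[-6,0,0],[-8,0,0],[-10,0,0]]}' 30;python3 plan.py 458.4 13.5 130 3.8
```

```text
time_s: 18.57
ee_pos: [559.2, -97.6, 134.7]
ee_rot: [135.3, 90.0, 39.6]
force: [0.0, 0.5, -0.8]
gripper_width: 40.0
t 18.57 pos [559.2 -97.6 134.7] jaw az -5.7 tilt 0.02 tool y [ 1.  -0.1  0. ] z [-0.1 -1.  -0. ] w 40.0 F [ 0.   0.5 -0.8] q [-11.  21.  97.   0.  61.  -5.]
offset [   4.7 -111.3 -100.6]
rot about tool x -9.5
```

```bash
python3 -m handwheel '{"gripper":[1,1,1,1,1],"offset":[[0,-26,-24],[0,-54,-48],[5,-80,-72],[10,-100,-90],[15,-109,-99]],"rot":[[-2.5,0,0],[-5,0,0],[-7.5,0,0],[-9.5,0,0],[-9.5,0,0]]}' 30;python3 -m handwheel '{"gripper":[1,1],"offset":[[20,0,0],[40,0,0]],"rot":[[0,0,0],[0,0,0]]}' 30;python3 -m handwheel '{"gripper":[1,1],"offset":[[0,0,0],[0,0,0]],"rot":[[0,0,0],[0,0,0]]}' 30;python3 plan.py 458.4 13.5 14.5 3.8
```

```text
time_s: 18.98
ee_pos: [458.9, 12.8, 119.7]
ee_rot: [-118.2, 89.9, 155.6]
force: [-0.9, 0.3, -1.9]
gripper_width: 40.0
time_s: 19.15
ee_pos: [463.0, 11.5, 80.3]
ee_rot: [84.3, 89.7, -1.9]
force: [0.9, 0.3, -0.7]
gripper_width: 40.0
time_s: 19.32
ee_pos: [461.8, 10.8, 79.2]
ee_rot: [-91.6, 89.9, -177.9]
force: [1.2, 0.2, -0.9]
gripper_width: 39.7
t 19.32 pos [461.8  10.8  79.2] jaw az 3.7 tilt 0.08 tool y [ 1.    0.06 -0.  ] z [ 0.06 -1.   -0.  ] w 39.7 F [ 1.2  0.2 -0.9] q [ -0.  16. 115.  -0.  49.  -4.]
offset [64.7 -3.1 -2.9]
rot about tool x -0.1
```

```bash
python3 -m handwheel '{"gripper":[1,1,1,1,1],"offset":[[12,-3,-3],[24,-3,-3],[34,-3,-3],[40,-3,-3],[40,-3,-3]],"rot":[[0,0,0],[0,0,0],[0,0,0],[0,0,0],[0,0,0]]}' 30;python3 -m handwheel '{"gripper":[1,1],"offset":[[0,0,0],[0,0,0]],"rot":[[0,0,0],[0,0,0]]}' 30;python3 plan.py 458.4 13.5 14.5 3.8
python3 - <<'E'
from h import *
s=grab_frame('side')[:,:,::-1]; crop(s,210,150,140,150,4,'pics/s5.png')
E
```

```text
time_s: 19.73
ee_pos: [459.0, 13.5, 39.4]
ee_rot: [-95.8, 90.0, 177.9]
force: [0.1, 0.4, -1.0]
gripper_width: 39.9
time_s: 19.9
ee_pos: [459.6, 13.7, 40.3]
ee_rot: [89.4, 89.9, 3.1]
force: [0.9, -0.2, -0.9]
gripper_width: 40.0
t 19.90 pos [459.6  13.7  40.3] jaw az 3.7 tilt 0.11 tool y [1.   0.06 0.  ] z [ 0.06 -1.    0.  ] w 40.0 F [ 0.9 -0.2 -0.9] q [  0.  19. 118.   0.  43.  -3.]
offset [25.8 -1.3  0.1]
rot about tool x -0.1
```

View pics/s5.png

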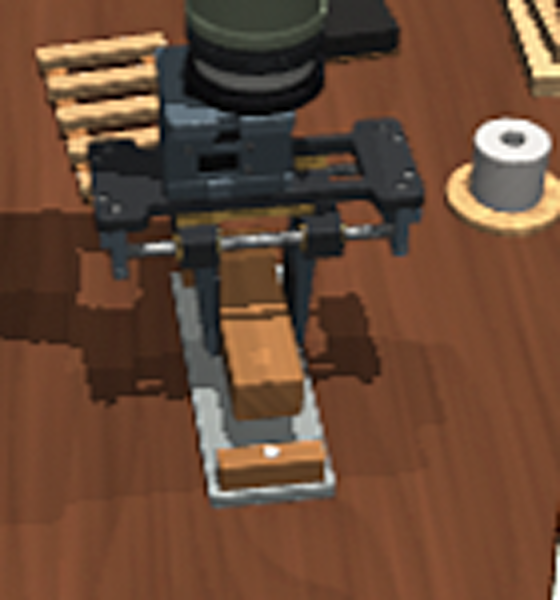

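The bar hangs parallel to the holder and centred between the end blocks (near block at about (278,266) in the full frame). Lowering.

```bash
python3 -m handwheel '{"gripper":[1,1,1,1,1],"offset":[[8,-1,0],[16,-1,0],[21,-1,0],[23,-1,0],[23,-1,0]],"rot":[[0,0,0],[0,0,0],[0,0,0],[0,0,0],[0,0,0]]}' 30;python3 -m handwheel '{"gripper":[1,1],"offset":[[0,0,0],[0,0,0]],"rot":[[0,0,0],[0,0,0]]}' 30;python3 plan.py 458.4 13.5 14.5 3.8
```

```text
time_s: 20.37
ee_pos: [457.0, 13.7, 15.6]
ee_rot: [-95.6, 89.9, 178.1]
force: [-0.2, -0.0, -0.8]
gripper_width: 40.1
time_s: 20.53
ee_pos: [457.9, 13.7, 16.5]
ee_rot: [105.7, 90.0, 19.4]
force: [0.1, -0.7, -0.9]
gripper_width: 39.9
t 20.53 pos [457.9  13.7  16.5] jaw az 3.7 tilt 0.02 tool y [1.   0.07 0.  ] z [ 0.07 -1.   -0.  ] w 39.9 F [ 0.1 -0.7 -0.9] q [  0.  21. 120.   0.  39.  -3.]
offset [2.  0.5 0.3]
rot about tool x -0.1
```

```bash
for i in 1 2 ; do python3 -m handwheel '{"gripper":[1,1],"offset":[[1,0,0],[1,0,0]],"rot":[[0,0,0],[0,0,0]]}' 30 >/dev/null; python3 plan.py 458.4 13.5 14.5; done
```

```text
t 20.70 pos [457.8  13.7  15.5] jaw az 3.7 tilt 0.02 tool y [1.   0.07 0.  ] z [ 0.07 -1.   -0.  ] w 40.3 F [-0.9  0.1 -0.5] q [  0.  21. 120.   0.  39.  -3.]
offset [1.  0.6 0.3]
t 20.87 pos [457.8  13.7  14.5] jaw az 3.7 tilt 0.02 tool y [1.   0.07 0.  ] z [ 0.07 -1.   -0.  ] w 39.9 F [ 0.2 -0.4 -0.4] q [  0.  21. 120.   0.  39.  -3.]
offset [-0.   0.6  0.3]
```

```bash
for i in 1 ; do python3 -m handwheel '{"gripper":[1,1],"offset":[[0.5,0,0],[0.5,0,0]],"rot":[[0,0,0],[0,0,0]]}' 30 >/dev/null; python3 plan.py 458.4 13.5 14.5; done
python3 -m handwheel '{"gripper":[0.45,0.35,0.25,0.1,0],"offset":[[0,0,0],[0,0,0],[0,0,0],[0,0,0],[0,0,0]],"rot":[[0,0,0],[0,0,0],[0,0,0],[0,0,0],[0,0,0]]}' 30;python3 -m handwheel '{"gripper":[0,0,0,0,0],"offset":[[-10,0,0],[-35,0,0],[-70,0,0],[-105,0,0],[-130,0,0]],"rot":[[0,0,0],[0,0,0],[0,0,0],[0,0,0],[0,0,0]]}' 30;python3 plan.py 653 -205 140 -15.5
```

```text
t 21.03 pos [457.8  13.7  14.4] jaw az 3.7 tilt 0.02 tool y [1.   0.07 0.  ] z [ 0.07 -1.   -0.  ] w 39.3 F [-1.   0.2  5.3] q [  0.  21. 120.   0.  39.  -3.]
offset [-0.1  0.6  0.3]
time_s: 21.45
ee_pos: [457.7, 13.7, 13.9]
ee_rot: [-155.8, 90.0, 118.0]
force: [-0.1, 0.8, 0.9]
gripper_width: 70.2
time_s: 21.87
ee_pos: [458.5, 13.7, 146.6]
ee_rot: [88.8, 89.8, 2.5]
force: [0.9, -0.1, 0.2]
gripper_width: 91.2
t 21.87 pos [458.5  13.7 146.6] jaw az 3.7 tilt 0.17 tool y [1.   0.07 0.  ] z [ 0.07 -1.    0.  ] w 91.2 F [ 0.9 -0.1  0.2] q [  0.  11. 110.   0.  58.  -3.]
offset [  7.2 179.9 230.9]
rot about tool x 19.2
```

```bash
python3 -m handwheel '{"gripper":[0,0,0,0],"offset":[[-10,0,20],[-20,0,55],[-20,0,90],[-20,0,125]],"rot":[[3,0,0],[6,0,0],[9,0,0],[12,0,0]]}' 30
python3 - <<'E'
from h import *
s=grab_frame('side')[:,:,::-1]; t=grab_frame('top')[:,:,::-1]
cv2.imwrite('pics/t6.png',t);cv2.imwrite('pics/s6.png',s)
crop(t,335,95,110,85,7,'pics/t6c.png'); crop(s,335,240,80,110,5,'pics/s6c.png')
E
```

```text
time_s: 22.2
ee_pos: [466.2, -112.3, 164.9]
ee_rot: [85.7, 89.9, -12.7]
force: [-0.1, 0.0, 0.2]
gripper_width: 91.4
```

View pics/t6.png

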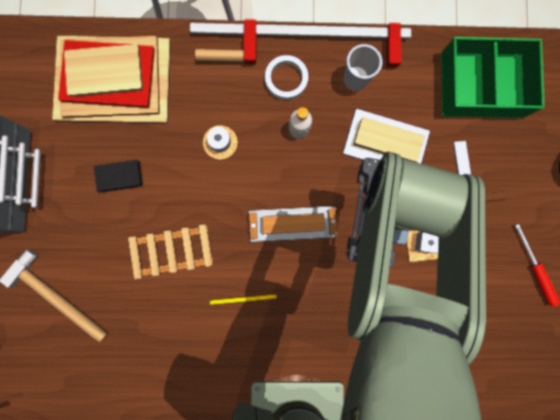

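View pics/t6c.png

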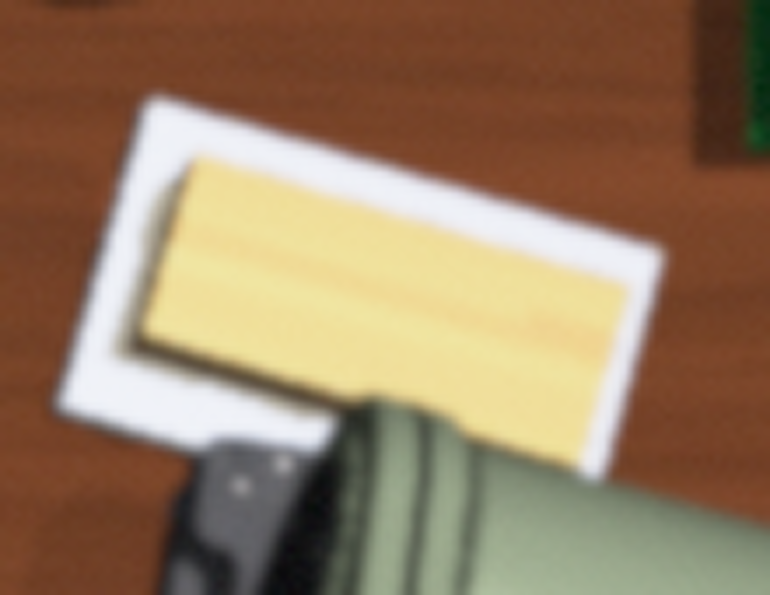

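View pics/s6c.png

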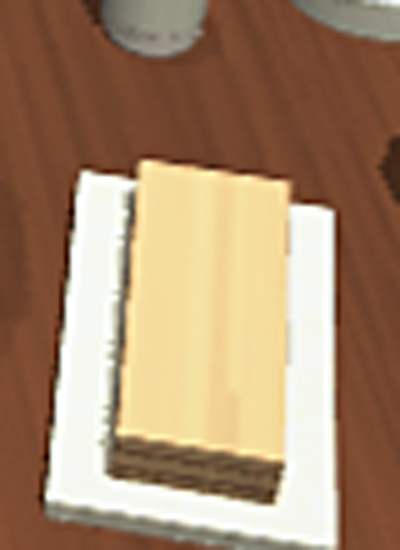

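View pics/s6.png

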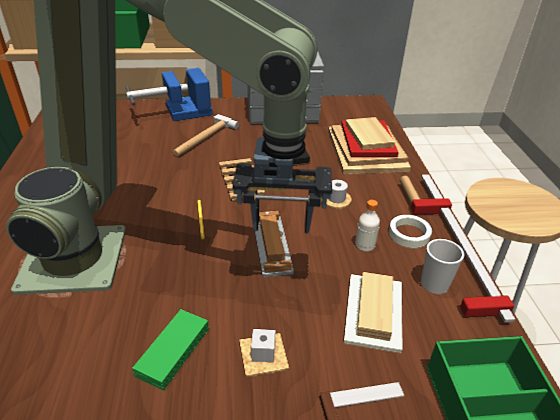

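The bar lies in its holder (top view (295,224), between both end blocks). The panel is on its board, with top-view corners at about (363,117), (355,143), (424,135) and (418,161). Measuring.

```bash
python3 - <<'E'
from meas import *
im['top']=cv2.imread('pics/t6.png');im['side']=cv2.imread('pics/s6.png')
c=lambda L,x0,y0,k:[((u+.5)/k-.5+x0,(v+.5)/k-.5+y0) for u,v in L]
p=onplane('top',c([(198,158),(628,284),(580,467),(140,338)],335,95,7),40);print('top',np.round(p,1),p.mean(0))
p=onplane('side',c([(142,160),(290,181),(283,462),(118,437)],335,240,5),40);print('side',np.round(p,1),p.mean(0))
crop(im['top'],240,196,106,60,7,'pics/t6h.png')
E
python3 plan.py 653 -205 100 -15.5
```

```text
top [[ 703.8 -144.1]
 [ 664.6 -285.5]
 [ 603.6 -268.9]
 [ 643.6 -125. ]] [ 653.90804705 -205.85185369]
side [[ 643.5 -124.5]
 [ 704.  -141.1]
 [ 660.8 -285.1]
 [ 600.9 -269.1]] [ 652.29972855 -204.93580326]
t 22.30 pos [ 466.3 -114.9  164.1] jaw az -8.6 tilt 0.13 tool y [ 0.99 -0.15  0.  ] z [-0.15 -0.99  0.  ] w 91.2 F [0.3 0.1 1.1] q [-15.  12. 106.  -0.  62.  -7.]
offset [ 64.5 197.9  61.1]
rot about tool x 6.9
```

View pics/t6h.png

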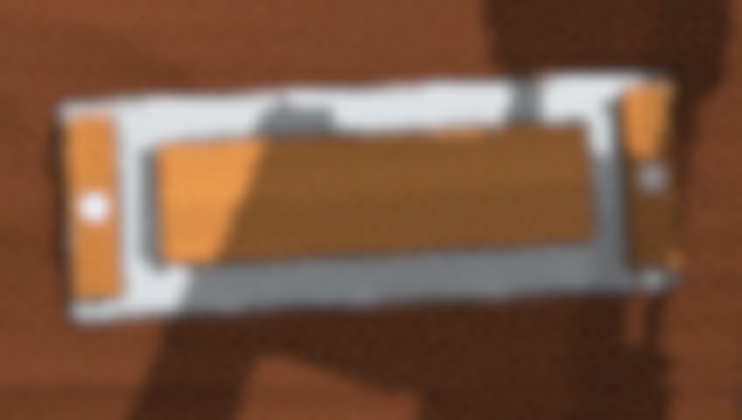

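```bash
python3 - <<'E'
from h import *
print(plane('top',366,60,100),plane('top',357,84,0),plane('side',438,285,0),plane('side',443,253,100))
E
python3 -m handwheel '{"gripper":[0,0,0,0,0],"offset":[[0,36,11],[10,75,23],[20,114,35],[30,153,47],[35,186,57]],"rot":[[2,0,0],[4,0,0],[6,0,0],[7,0,0],[7,0,0]]}' 30;python3 -m handwheel '{"gripper":[0,0],"offset":[[0,0,0],[0,0,0]],"rot":[[0,0,0],[0,0,0]]}' 30;python3 plan.py 653 -205 60 -15.6
```

```text
[ 812.68866606 -138.71415144  100.        ] [ 796.87684033 -138.55687359    0.        ] [ 814.4523848  -137.86664181    0.        ] [ 800.91709946 -140.65544137  100.        ]
time_s: 22.72
ee_pos: [643.1, -194.0, 127.1]
ee_rot: [-105.5, 89.9, 149.2]
force: [1.0, 0.2, 0.5]
gripper_width: 91.2
time_s: 22.88
ee_pos: [642.1, -193.6, 126.8]
ee_rot: [-100.8, 89.8, 153.9]
force: [-0.3, -0.9, -0.9]
gripper_width: 91.2
t 22.88 pos [ 642.1 -193.6  126.8] jaw az -15.2 tilt 0.19 tool y [ 0.96 -0.26 -0.  ] z [-0.26 -0.96 -0.  ] w 91.2 F [-0.3 -0.9 -0.9] q [-18.  30.  83.   0.  67.  -3.]
offset [66.7 13.8  8.2]
rot about tool x 0.4
```

```bash
python3 -m handwheel '{"gripper":[0,0,0,0,0],"offset":[[10,6,4],[25,13,8],[45,14,8],[62,14,8],[70,14,8]],"rot":[[0.4,0,0],[0.4,0,0],[0.4,0,0],[0.4,0,0],[0.4,0,0]]}' 30;python3 -m handwheel '{"gripper":[0,0],"offset":[[0,0,0],[0,0,0]],"rot":[[0,0,0],[0,0,0]]}' 30;python3 plan.py 653 -205.3 17 -15.6
```

```text
time_s: 23.3
ee_pos: [650.7, -204.8, 55.8]
ee_rot: [-93.4, 89.7, 160.9]
force: [-1.1, 0.3, 0.4]
gripper_width: 91.2
time_s: 23.47
ee_pos: [652.7, -205.4, 58.8]
ee_rot: [-101.7, 90.0, 152.6]
force: [-0.7, -0.2, -0.1]
gripper_width: 90.8
t 23.47 pos [ 652.7 -205.4   58.8] jaw az -15.7 tilt 0.03 tool y [ 0.96 -0.27 -0.  ] z [-0.27 -0.96 -0.  ] w 90.8 F [-0.7 -0.2 -0.1] q [-18.  35.  86.   0.  60.  -3.]
offset [41.8  0.3 -0.2]
rot about tool x -0.1
```

```bash
python3 -m handwheel '{"gripper":[0,0,0,0,0],"offset":[[10,0,0],[22,0,0],[33,0,0],[38,0,0],[38,0,0]],"rot":[[0,0,0],[0,0,0],[0,0,0],[0,0,0],[0,0,0]]}' 30;python3 -m handwheel '{"gripper":[0.15,0.15],"offset":[[0,0,0],[0,0,0]],"rot":[[0,0,0],[0,0,0]]}' 30;python3 plan.py 653 -205.3 17 -15.6
```

```text
time_s: 23.88
ee_pos: [651.8, -205.1, 18.7]
ee_rot: [-93.9, 89.8, 160.4]
force: [-0.2, -1.0, -0.2]
gripper_width: 91.3
time_s: 24.05
ee_pos: [653.5, -205.7, 21.2]
ee_rot: [96.5, 90.0, -9.2]
force: [-0.4, -0.4, -0.5]
gripper_width: 80.8
t 24.05 pos [ 653.5 -205.7   21.2] jaw az -15.7 tilt 0.04 tool y [ 0.96 -0.27  0.  ] z [-0.27 -0.96 -0.  ] w 80.8 F [-0.4 -0.4 -0.5] q [-18.  37.  88.   0.  55.  -3.]
offset [ 4.2 -0.5 -0.2]
rot about tool x -0.1
```

```bash
python3 -m handwheel '{"gripper":[0.15,0.15,0.15,1,1],"offset":[[2,0,0],[3.5,-0.5,0],[3.5,-0.5,0],[3.5,-0.5,0],[3.5,-0.5,0]],"rot":[[0,0,0],[0,0,0],[0,0,0],[0,0,0],[0,0,0]]}' 30;python3 -m handwheel '{"gripper":[1,1,1,1],"offset":[[0,0,0],[0,0,0],[0,0,0],[0,0,0]],"rot":[[0,0,0],[0,0,0],[0,0,0],[0,0,0]]}' 30;python3 plan.py 653 -205.3 17 -15.6
```

```text
time_s: 24.47
ee_pos: [652.7, -205.4, 17.6]
ee_rot: [105.5, 90.0, -0.2]
force: [-0.0, -0.2, 0.6]
gripper_width: 66.6
time_s: 24.8
ee_pos: [652.8, -205.4, 17.6]
ee_rot: [103.7, 90.0, -1.9]
force: [0.9, 0.1, -0.1]
gripper_width: 63.8
t 24.80 pos [ 652.8 -205.4   17.6] jaw az -15.7 tilt 0.02 tool y [ 0.96 -0.27  0.  ] z [-0.27 -0.96 -0.  ] w 63.8 F [ 0.9  0.1 -0.1] q [-18.  37.  88.   0.  55.  -3.]
offset [ 0.6  0.2 -0.2]
rot about tool x -0.1
```

```bash
python3 -m handwheel '{"gripper":[1,1,1,1,1],"offset":[[-2,0,0],[-8,0,0],[-20,0,0],[-40,0,0],[-65,0,0]],"rot":[[0,0,0],[0,0,0],[0,0,0],[0,0,0],[0,0,0]]}' 40; python3 -m handwheel '{"gripper":[1,1,1],"offset":[[-25,0,0],[-45,0,0],[-55,0,0]],"rot":[[0,0,0],[0,0,0],[0,0,0]]}' 40;python3 plan.py 391.7 290 130 10.5
```

```text
time_s: 25.22
ee_pos: [651.5, -205.1, 82.3]
ee_rot: [-94.0, 89.8, 160.4]
force: [-0.1, -0.2, -1.3]
gripper_width: 63.5
time_s: 25.47
ee_pos: [654.1, -205.9, 141.9]
ee_rot: [88.6, 89.6, -17.1]
force: [0.9, 1.5, -1.4]
gripper_width: 63.7
t 25.47 pos [ 654.1 -205.9  141.9] jaw az -15.7 tilt 0.35 tool y [ 0.96 -0.27  0.01] z [-0.27 -0.96  0.  ] w 63.7 F [ 0.9  1.5 -1.4] q [-18.  31.  80.   0.  69.  -3.]
offset [   9.5 -386.6 -406.6]
rot about tool x -26.2
```

```bash
python3 -m handwheel '{"gripper":[1,1,1,1,1],"offset":[[0,-10,-11],[0,-28,-30],[0,-48,-50],[0,-68,-72],[0,-90,-95]],"rot":[[-1,0,0],[-2.5,0,0],[-4,0,0],[-5.5,0,0],[-7,0,0]]}' 40;python3 plan.py 391.7 290 130 10.5
```

```text
time_s: 25.88
ee_pos: [590.7, -88.9, 137.4]
ee_rot: [-119.2, 90.0, 142.1]
force: [-0.2, 1.3, -1.6]
gripper_width: 63.6
t 25.88 pos [590.7 -88.9 137.4] jaw az -8.6 tilt 0.02 tool y [ 0.99 -0.15 -0.  ] z [-0.15 -0.99 -0.  ] w 63.6 F [-0.2  1.3 -1.6] q [-10.  24.  93.   0.  63.  -1.]
offset [   7.5 -253.7 -344.7]
rot about tool x -19.1
```

```bash
python3 -m handwheel '{"gripper":[1,1,1,1,1],"offset":[[0,-18,-24],[0,-36,-48],[0,-54,-73],[0,-72,-98],[0,-90,-122]],"rot":[[-1.5,0,0],[-3,0,0],[-4.5,0,0],[-6,0,0],[-7.5,0,0]]}' 40;python3 plan.py 391.7 290 130 10.5
```

```text
time_s: 26.3
ee_pos: [519.9, 45.7, 137.6]
ee_rot: [-138.6, 90.0, 130.3]
force: [0.7, 1.1, -1.8]
gripper_width: 63.7
t 26.30 pos [519.9  45.7 137.6] jaw az -1.1 tilt 0.02 tool y [ 1.   -0.02 -0.  ] z [-0.02 -1.   -0.  ] w 63.7 F [ 0.7  1.1 -1.8] q [  4.  17. 103.   0.  60.   5.]
offset [   7.7 -132.8 -241.8]
rot about tool x -11.6
```

```bash
python3 -m handwheel '{"gripper":[1,1,1,1,1],"offset":[[0,-13,-26],[0,-28,-52],[0,-42,-78],[0,-57,-104],[0,-72,-130]],"rot":[[-1.5,0,0],[-3,0,0],[-4.5,0,0],[-6,0,0],[-7.5,0,0]]}' 40;python3 plan.py 391.7 290 130 10.5
```

```text
time_s: 26.72
ee_pos: [450.6, 177.0, 137.7]
ee_rot: [148.2, 90.0, 64.6]
force: [1.5, -0.1, -1.8]
gripper_width: 63.8
t 26.72 pos [450.6 177.  137.7] jaw az 6.4 tilt 0.00 tool y [0.99 0.11 0.  ] z [ 0.11 -0.99 -0.  ] w 63.8 F [ 1.5 -0.1 -1.8] q [ 20.  14. 108.   0.  58.  14.]
offset [   7.7  -45.9 -118.9]
rot about tool x -4.1
```

```bash
python3 -m handwheel '{"gripper":[1,1,1,1,1],"offset":[[0,-10,-28],[5,-22,-56],[15,-34,-84],[25,-42,-108],[40,-46,-118.5]],"rot":[[-1.5,0,0],[-3,0,0],[-4,0,0],[-4,0,0],[-4,0,0]]}' 40;python3 -m handwheel '{"gripper":[1,1,1],"offset":[[12,0,0],[20,0,0],[20,0,0]],"rot":[[0,0,0],[0,0,0],[0,0,0]]}' 40;python3 plan.py 391.7 290 24 10.5
```

```text
time_s: 27.13
ee_pos: [392.1, 291.5, 98.2]
ee_rot: [132.7, 89.8, 53.1]
force: [0.3, -0.1, -1.5]
gripper_width: 63.4
time_s: 27.38
ee_pos: [391.6, 287.9, 76.1]
ee_rot: [-64.2, 89.8, -143.8]
force: [-0.9, -0.0, -1.7]
gripper_width: 63.8
t 27.38 pos [391.6 287.9  76.1] jaw az 10.4 tilt 0.21 tool y [ 0.98  0.18 -0.  ] z [ 0.18 -0.98  0.  ] w 63.8 F [-0.9 -0.  -1.7] q [ 35.  18. 112.  -0.  50.  25.]
offset [52.1  0.6 -2.2]
rot about tool x -0.1
```

```bash
python3 -m handwheel '{"gripper":[1,1,1,1,1],"offset":[[10,0,-2],[22,0,-2],[32,0,-2],[40,0,-2],[40,0,-2]],"rot":[[0,0,0],[0,0,0],[0,0,0],[0,0,0],[0,0,0]]}' 40;python3 -m handwheel '{"gripper":[1,1],"offset":[[0,0,0],[0,0,0]],"rot":[[0,0,0],[0,0,0]]}' 40;python3 plan.py 391.7 290 24 10.5
python3 - <<'E'
from h import *
s=grab_frame('side')[:,:,::-1]; crop(s,180,100,130,130,4.5,'pics/s7.png')
E
```

```text
time_s: 27.8
ee_pos: [392.1, 289.8, 36.3]
ee_rot: [-65.8, 89.9, -145.5]
force: [-0.2, -0.5, -1.7]
gripper_width: 63.5
time_s: 27.97
ee_pos: [393.1, 290.8, 37.9]
ee_rot: [119.2, 89.9, 39.5]
force: [0.9, 0.5, -1.6]
gripper_width: 63.3
t 27.97 pos [393.1 290.8  37.9] jaw az 10.3 tilt 0.07 tool y [0.98 0.18 0.  ] z [ 0.18 -0.98 -0.  ] w 63.3 F [ 0.9  0.5 -1.6] q [ 35.  21. 114.   0.  44.  25.]
offset [13.9 -1.5  0.5]
rot about tool x -0.2
```

View pics/s7.png

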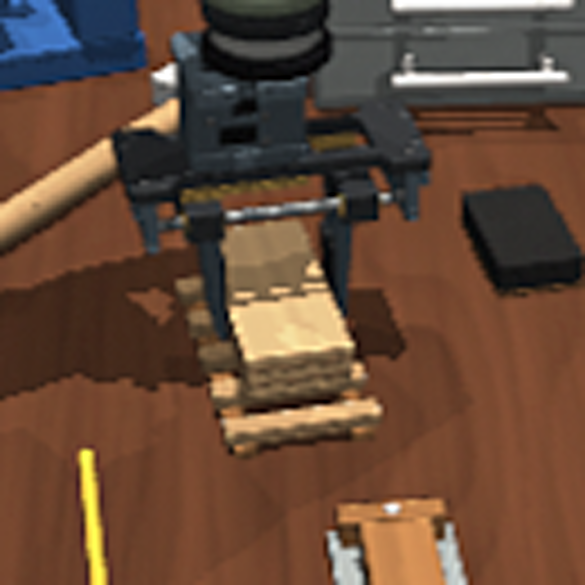

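The panel is held flat over the middle of the rack and aligned with it (near end at about (247,182) in the full frame). Lowering.

```bash
python3 -m handwheel '{"gripper":[1,1,1,1,1],"offset":[[5,-1,0],[10,-1,0],[12,-1,0],[12.5,-1,0],[12.5,-1,0]],"rot":[[0,0,0],[0,0,0],[0,0,0],[0,0,0],[0,0,0]]}' 40;python3 -m handwheel '{"gripper":[1],"offset":[[0,0,0]],"rot":[[0,0,0]]}' 40 >/dev/null;python3 plan.py 391.7 290 24 10.5
for i in 1 2 ; do python3 -m handwheel '{"gripper":[1,1],"offset":[[0.7,0,0],[0.7,0,0]],"rot":[[0,0,0],[0,0,0]]}' 40 >/dev/null; python3 plan.py 391.7 290 23.6; done
```

```text
time_s: 28.43
ee_pos: [391.4, 290.4, 24.7]
ee_rot: [-69.6, 90.0, -149.2]
force: [-0.0, 0.3, -2.0]
gripper_width: 63.7
t 28.52 pos [391.6 290.5  24.9] jaw az 10.3 tilt 0.01 tool y [0.98 0.18 0.  ] z [ 0.18 -0.98 -0.  ] w 63.7 F [ 0.1  0.1 -0.7] q [ 35.  23. 115.   0.  42.  25.]
offset [0.9 0.  0.5]
rot about tool x -0.2
t 28.68 pos [391.6 290.5  24.3] jaw az 10.3 tilt 0.01 tool y [0.98 0.18 0.  ] z [ 0.18 -0.98 -0.  ] w 63.6 F [ 0.4  1.2 -1.8] q [ 35.  23. 115.   0.  42.  25.]
offset [0.7 0.  0.5]
t 28.85 pos [391.6 290.5  23.6] jaw az 10.3 tilt 0.01 tool y [0.98 0.18 0.  ] z [ 0.18 -0.98 -0.  ] w 63.9 F [ 0.5 -0.3 -1. ] q [ 35.  23. 115.   0.  42.  25.]
offset [-0.   0.   0.5]
```

```bash
python3 -m handwheel '{"gripper":[1,1],"offset":[[0.5,0,0],[0.5,0,0]],"rot":[[0,0,0],[0,0,0]]}' 40 >/dev/null; python3 plan.py 391.7 290 23.6
python3 -m handwheel '{"gripper":[0.25,0.2,0.1,0,0],"offset":[[0,0,0],[0,0,0],[0,0,0],[0,0,0],[0,0,0]],"rot":[[0,0,0],[0,0,0],[0,0,0],[0,0,0],[0,0,0]]}' 30;python3 -m handwheel '{"gripper":[0,0,0,0,0],"offset":[[0,0,0],[-10,0,0],[-40,0,0],[-75,0,0],[-110,0,0]],"rot":[[0,0,0],[0,0,0],[0,0,0],[0,0,0],[0,0,0]]}' 30;python3 plan.py 400 150 200
```

```text
t 29.02 pos [391.6 290.5  23.5] jaw az 10.3 tilt 0.02 tool y [0.98 0.18 0.  ] z [ 0.18 -0.98 -0.  ] w 63.8 F [-0.8 -0.5  4.5] q [ 35.  23. 115.   0.  42.  25.]
offset [-0.1  0.1  0.5]
time_s: 29.43
ee_pos: [391.6, 290.5, 23.0]
ee_rot: [151.1, 90.0, 71.4]
force: [0.1, 0.1, 0.6]
gripper_width: 89.7
time_s: 29.85
ee_pos: [390.9, 290.0, 133.8]
ee_rot: [-66.4, 89.9, -146.0]
force: [0.6, 0.9, -0.3]
gripper_width: 91.2
t 29.85 pos [390.9 290.  133.8] jaw az 10.3 tilt 0.11 tool y [ 0.98  0.18 -0.  ] z [ 0.18 -0.98  0.  ] w 91.2 F [ 0.6  0.9 -0.3] q [ 35.  14. 108.   0.  58.  25.]
offset [-66.  -16.3 139.4]
```

```bash
python3 plan.py 200 500 214; python3 -m handwheel '{"gripper":[0,0,0,0,0],"offset":[[-20,0,0],[-50,-10,-10],[-80,-30,-40],[-80,-50,-75],[-80,-70,-110]],"rot":[[0,0,0],[0,0,0],[0,0,0],[0,0,0],[0,0,0]]}' 30;python3 -m handwheel '{"gripper":[0,0,0,0,0],"offset":[[0,-20,-35],[0,-40,-70],[0,-60,-100],[0,-75,-120],[0,-75,-120]],"rot":[[0,0,0],[0,0,0],[0,0,0],[0,0,0],[0,0,0]]}' 30
python3 - <<'E'
from h import *
s=grab_frame('side')[:,:,::-1]; t=grab_frame('top')[:,:,::-1]
cv2.imwrite('pics/t8.png',t);cv2.imwrite('pics/s8.png',s)
crop(t,120,215,105,72,7,'pics/t8c.png')
crop(s,205,145,105,140,4,'pics/s8c.png')
E
```

```text
t 29.85 pos [390.9 290.  133.8] jaw az 10.3 tilt 0.11 tool y [ 0.98  0.18 -0.  ] z [ 0.18 -0.98  0.  ] w 91.2 F [ 0.6  0.9 -0.3] q [ 35.  14. 108.   0.  58.  25.]
offset [ -80.1 -150.3 -240.8]
time_s: 30.27
ee_pos: [304.0, 386.5, 215.6]
ee_rot: [130.0, 89.7, 50.2]
force: [0.2, 0.7, -1.5]
gripper_width: 91.1
time_s: 30.68
ee_pos: [205.2, 492.5, 212.7]
ee_rot: [-144.0, 89.9, 136.6]
force: [0.7, -0.3, 0.4]
gripper_width: 91.0
```

View pics/t8.png

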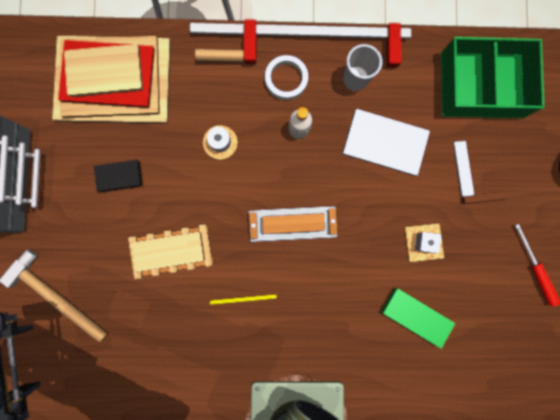

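View pics/t8c.png

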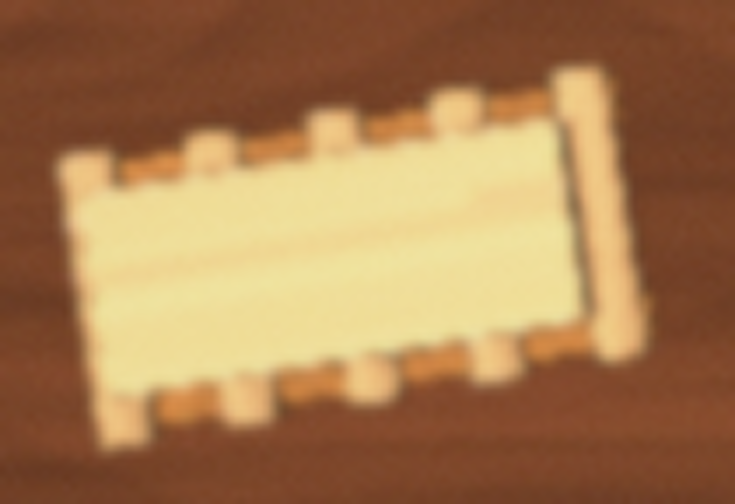

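View pics/s8c.png

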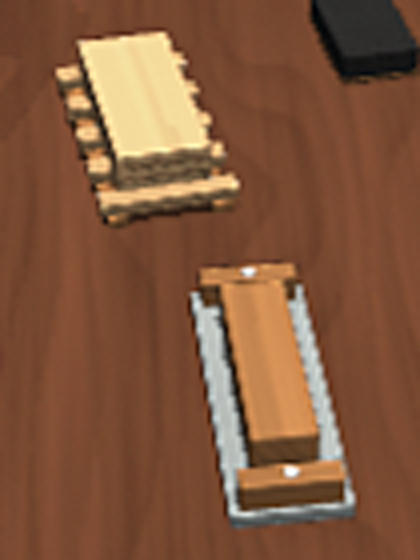

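Everything is in place in these views. One numeric check of the final centres:

Run:
```python
from meas import *
im['top']=cv2.imread('pics/t8.png');im['side']=cv2.imread('pics/s8.png')
c=lambda L,x0,y0,k:[((u+.5)/k-.5+x0,(v+.5)/k-.5+y0) for u,v in L]
def rep(nm,p): a=p[1]-p[0]; print(nm,np.round(p.mean(0),1))
rep('panel top',onplane('top',c([(75,193),(555,122),(585,320),(103,393)],120,215,7),46))
rep('panel side',onplane('side',c([(77,40),(167,33),(212,145),(115,157)],205,145,4),46))
rep('bar side',onplane('side',c([(222,282),(290,278),(318,435),(250,440)],205,145,4),40))
r=rect(onplane('top',blob('top',(258,208,70,30),lambda H,S,V:(H<15)&(S>120)&(V>165)),40)); print('bar top',r)
d=lambda H,S,V:V<150
for nm,n,roi in [('rd','top',(213,133,10,9)),('sq','top',(426,238,10,10)),('sq','side',(258,335,12,10)),('rd','side',(332,180,12,9))]:
    q=area_c(blob(n,roi,d)); print(nm,n,np.round(plane(n,*q,52)[:2],1))
o=lambda H,S,V:(H<25)&(S>180)&(V>190)
print('glue cap', tri(area_c(blob('top',(288,105,28,36),o)),area_c(blob('side',(352,198,34,56),o))))
print(state()['qvel'],state()['force'])
```

```text
panel top [392.8 290.3]
panel side [390.4 291.1]
bar side [457.8  13.4]
bar top ((458.3636779785156, 13.537284851074219), (37.11020278930664, 136.74972534179688), 3.940185070037842)
rd top [647.9 185.2]
sq top [ 419.9 -291.8]
sq side [ 417.8 -289.5]
rd side [645.6 185.9]
glue cap (array([683.31526956,   1.78469587, 129.95855738]), np.float64(3.286035833585778))
[-2.13062204 -0.71156889  0.72655743 -0.25366333  0.01030564 -0.08529509] [-0.3297755  -0.44345617  0.32767498]
```

```bash
python3 -m handwheel '{"gripper":[0,0,0,0,0],"offset":[[0,0,0],[0,0,0],[0,0,0],[0,0,0],[0,0,0]],"rot":[[0,0,0],[0,0,0],[0,0,0],[0,0,0],[0,0,0]]}' 30 && python3 -c "
from workcell import *
print(job_done())"
```

```text
time_s: 31.2
ee_pos: [209.1, 489.1, 213.2]
ee_rot: [133.9, 90.0, 54.2]
force: [-0.2, 0.0, 0.4]
gripper_width: 91.4
the job is handed in; nothing more can be done
None
```

I took the stack apart in the required order: round weight, square weight, pressing bar, then panel. I handed the job in at 31.2 s of the 114 s allowed; no verdict was reported.

| Part | Last check, offset from its place |
|---|---|
| Round weight | about 0.5 mm from the round pad's middle |
| Square weight | about 1–2 mm from the square pad's middle |
| Bar | under 1 mm from the holder's middle, axis about 93.9° against 93.8° |
| Panel | about 1 mm from the rack's middle, aligned to about 0.3° |

- **Bystanders:** the glue bottle's cap is where it was to within 0.2 mm. The sanding block and the green look-alike look unmoved in the pictures.
- **Robot:** it ended clear of everything with the gripper open.
- **Disagreement:** the two cameras differ by a steady 2–3 mm in x, which is within the stated calibration. I averaged the two views.
- **Re-measured:** the first masks for the board (side and top views 9 mm apart), the rack and the weights' tops gave wrong values. I remeasured the rack, the weights and the panel on the board before using any of them.

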